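Pack the ceramics into their fitted foam recesses

TASK

Pack the four ceramics from the grey pad into the storage tray: stand each one upright in the foam block whose recess is cut to the shape and size of its own foot, right down on the recess floor, and let go. Handle them gently, without dropping or tipping over any of them, and leave the brush and the roll of tape where they are.

Things in the scene. Friction and masses are not known exactly. Their poses are not given: they have to be found in the camera images.
- candlestick: Ceramic candlestick, 130 mm tall, 320 g: round foot 66 mm across, thin stem, drip pan 48 mm across at 93 to 97 mm height, above it a round candle socket 27 mm across (101 to 125 mm height, lip 30 mm) to grip it by. Grey-green like the others; starts upright on the 5 mm thick grey pad. Origin: centre of underside; z up.
- vase: Slim ceramic bud vase, 105 mm tall, 220 g: round foot 40 mm across, body 47 mm across at 30 to 45 mm height, round neck 22 mm across from 68 to 98 mm height to grip it by, lip 28 mm. Grey-green like the others; starts upright on the 5 mm thick grey pad. Origin: centre of underside; z up.
- caddy: Square ceramic tea caddy, 340 g: body 52 x 52 mm with flat upright sides, 68 mm high, fixed round lid and knob up to 90 mm; grip it across any two parallel sides. x and y are square to its sides. Grey-green like the others; starts upright on the 5 mm thick grey pad. Origin: centre of underside; z up.
- hound: Ceramic standing hound, 280 g, on an oblong plinth 88 (x) x 42 (y) x 11 mm. Trunk along x, over the plinth's middle, round, 32 mm thick (30 to 62 mm height), 60 mm long: grip it across, along y. Head at +x, up to 87 mm high, muzzle to x = 53 mm; tail at -x, to 76 mm. Grey-green like the others; starts upright on the 5 mm thick grey pad. Origin: centre of underside; z up.
- block_large_round: Block with a large round recess 80 mm across. One of four white foam blocks, 121 x 121 x 38 mm, fixed 2 by 2 in the tray (122 mm apart, all turned alike; tray walls end 48 mm above the table). Recess in its middle: 20 mm deep, dark floor 18 mm above the origin, 4 mm chamfer at the mouth. Origin: centre of its underside, 4 mm above the table; z up.
- block_small_round: Block with a small round recess 54 mm across. One of four white foam blocks, 121 x 121 x 38 mm, fixed 2 by 2 in the tray (122 mm apart, all turned alike; tray walls end 48 mm above the table). Recess in its middle: 20 mm deep, dark floor 18 mm above the origin, 4 mm chamfer at the mouth. Origin: centre of its underside, 4 mm above the table; z up.
- block_square: Block with a square recess 66 x 66 mm, sides along x and y. One of four white foam blocks, 121 x 121 x 38 mm, fixed 2 by 2 in the tray (122 mm apart, all turned alike; tray walls end 48 mm above the table). Recess in its middle: 20 mm deep, dark floor 18 mm above the origin, 4 mm chamfer at the mouth. Origin: centre of its underside, 4 mm above the table; z up.
- block_oblong: Block with an oblong recess 102 (x) x 56 (y) mm. One of four white foam blocks, 121 x 121 x 38 mm, fixed 2 by 2 in the tray (122 mm apart, all turned alike; tray walls end 48 mm above the table). Recess in its middle: 20 mm deep, dark floor 18 mm above the origin, 4 mm chamfer at the mouth. Origin: centre of its underside, 4 mm above the table; z up.
- brush: Soft dusting brush lying flat, 160 mm long, along its x, beyond the tray and the pad. Not to be disturbed. Origin: underside, near the middle.
- tape: Roll of paper tape lying flat, 64 mm across with a 38 mm hole, 25 mm high, beyond the tray and the pad. Not to be disturbed. Origin: centre of its underside.
Mind the look-alikes: they are no part of the job. Leave any pink look-alike of the block_square alone. What is shaped like the candlestick but pink is not meant.

How it is judged:
By the outcome, as a careful person would: the job done as asked, in the order asked, and still so for the second after the job is handed in, with the robot touching nothing.
It also fails if it takes over 112 s, if anything falls off the work surface, if the arm or the gripper's body presses on something with over 40 N, if the wrist force passes 120 N, or if a joint passes its speed limit or range.

ROBOT

A 6-joint arm with a two-finger parallel gripper is mounted at the origin on the work surface. World frame = base frame: x ahead of the robot, y to its left, z up, the work surface at z = 0. Lengths are in m, angles in rad, forces in N, time in s.
With the tool pointing down it reaches from about 0.25 to 0.8 m from the base axis. Payload 8.5 kg.
Tool frame: the origin (TCP) lies midway between the tips of the shut fingers; the grasp point (between the pads) lies bot.tcp_to_grasp behind it (bot.tcp_to_grasp is the distance from the TCP to the grasp point, in m); z points along the fingers, y is the line along which they close (so a half turn about z gives the same grasp; the last joint's range is limited). The gripper opens to 85 mm and grips with 20 to 120 N. Pads are 22 mm wide; open, the fingers measure 114 mm over their backs; the gripper's body (76 mm by 85 mm) begins 54 mm behind the grasp point. The pads swing forward as they close: fully open they stand 13 mm farther back than shut.
Start: joints at [-1.277, 0.238, -0.013, 1.319, 0, 1.571], TCP at [0.152, -0.502, 0.191] pointing down, gripper open.
Joint ranges: [-2.66, 2.66], [-1.03, 1.9], [-1.14, 1.46], [-1.82, 2.27], [-1.45, 1.34], [-3.14, 3.14]. Speed limits (rad/s): [2.22, 2.22, 2.79, 3.14, 3.14, 3.14].

INTERFACE

Orientations are given as a rotation vector (axis times angle).
In Python, from cell import bot, camera gives the robot as it stands. The module is installed in compiled form; this text tells all that it offers.
- The arm moves only by the tool carry_out, never from a script. Its argument "targets" is a list of rows, each an object with "translation": the shift along the tool's x, y, z in units of 30 cm (1.0 is 30 cm), a list of three; "angular": the turn, a rotation vector about the tool's x, y, z in units of pi rad (1.0 is pi rad), a list of three. A call has exactly 10 rows; each row shifts and turns the commanded pose from where the row before left it, along the tool's axes as they then stand; what a row does not reach is not made up. A row lasts 1/12 s, in which the tool goes at most 41.7 mm and 7.16 degrees, less where a joint would pass 70% of its speed; a pose out of reach is approached as far as the arm can. A call with a number of a shift or a turn outside -1 to 1 is refused whole. A call with a gripper value outside its range is refused whole. "fingers" is the opening, from 0 (shut) to 1 (fully open), set as the call begins (left out, the last holds). The fingers move at their own pace and stop on an object; the grip force is fixed at half the most. Time passes only in rows, so rows that do not move let the fingers close, or fill a call up. It gives the time, the measured TCP pose, the force, the opening and the grip force at its end, in the units of the state.
- bot.get_obs(): the state, without advancing time (a new reading comes with each control period).
- camera(name): name is "side" or "top"; returns a dict with "frame" (400x640x3 uint8, red, green, blue), "K" (3x3 intrinsics, pixels), "extrinsics" (4x4, takes a point from world to camera coordinates). Camera axes: x right, y up, looking along -z (the intrinsics and any distortion apply to the point x, -y, -z); pixel columns grow to the right and rows downward; lengths in m; the calibration is good to about 2 mm. A picture is of the moment at which its call begins. There is no depth.
- bot.sign_off(): hands the job in; it is judged then, once.
The state is a dict: "time": time; "joint_positions": joint angles; "dq": joint speeds; "joint_efforts": joint torques, N m; "position": TCP position; "orientation": TCP orientation; "ft_force": force on the tool from outside, world axes, zero at the start; "wrist_torque": the same for the moment, N m; "opening": finger opening in m; "finger_force": force on a finger pad.
Only numpy, scipy, OpenCV 4.12 (cv2) and the standard library are available. Lean on these libraries where they do the work, as an engineer would, in place of code of your own. Each camera call takes 0.05 s, during which the arm holds its last target. There are 200 camera calls.

## Working session

There is one attempt and no reset: what is moved stays moved. The work goes in short steps, Python scripts to look and compute and a tool call to move; the robot and the scene stay as the last step left them, time stands still between calls to the robot, and variables do not carry over. Pictures are saved under pics/ and viewed, at most 14 in all, crops included, and the job is handed in when it is done.

Besides the shell and the picture viewer there is one more tool, called after "Emit:" as name([rows], argument=value, ...), one row to a line, values as JSON. carry_out: Moves the arm, as the interface text tells. Its arguments: {"type":"object","properties":{"targets":{"type":"array"},"fingers":{"type":"number"}},"required":["targets"]}

```bash
mkdir -p pics; python3 - <<'E'
from cell import bot,camera
import cv2,numpy as np
for n in("top","side"):
    c=camera(n); cv2.imwrite(f"pics/{n}0.png",c["frame"][:,:,::-1]); print(n,c["K"].tolist(),np.round(c["extrinsics"],4).tolist(),[k for k in c])
o=bot.get_obs(); print(o, bot.tcp_to_grasp)
E
```

```text
top [[433.637906527311, 0.0, 313.4020225663605], [0.0, 433.637906527311, 200.38747939027616], [0.0, 0.0, 1.0]] [[-0.0259, -0.9996, -0.0075, -0.0122], [0.9935, -0.0266, 0.1107, -0.6121], [-0.1108, -0.0046, 0.9938, -1.2742], [0.0, 0.0, 0.0, 1.0]] ['frame', 'K', 'extrinsics']
side [[519.2055029134552, 0.0, 323.7140126699356], [0.0, 519.2055029134552, 196.9539641526754], [0.0, 0.0, 1.0]] [[-0.9961, -0.0873, 0.009, 0.609], [0.0697, -0.7247, 0.6855, -0.0722], [-0.0533, 0.6835, 0.728, -1.5473], [0.0, 0.0, 0.0, 1.0]] ['frame', 'K', 'extrinsics']
{'time': 0.1, 'joint_positions': array([-1.27700781e+00,  2.38767261e-01, -1.41543665e-02,  1.31919545e+00,
       -1.01327479e-05,  1.57078746e+00]), 'dq': array([-1.14786978e-03,  2.05913622e-04,  4.01204605e-03, -1.38106295e-03,
       -1.30070409e-03, -8.33285613e-05]), 'joint_efforts': array([ 1.05122926e-03, -5.39721894e+01,  3.46998560e+01,  1.33720806e-02,
        1.18459784e-04, -3.01561715e-05]), 'position': array([ 0.1519062 , -0.5021094 ,  0.19082363]), 'orientation': array([-3.10646600e+00, -4.59646839e-01,  3.19258663e-04]), 'ft_force': array([-0.30066646,  0.57900767, -0.40132031]), 'wrist_torque': array([ 0.01499727, -0.02095712,  0.03286531]), 'finger_force': 0.0, 'opening': 0.08524113862838599} 0.0187
```

View pics/top0.png

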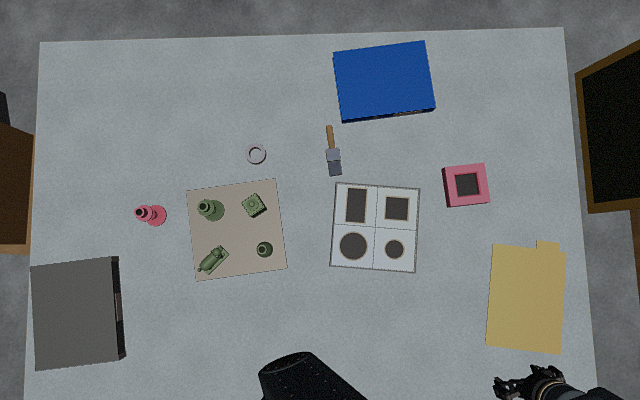

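View pics/side0.png

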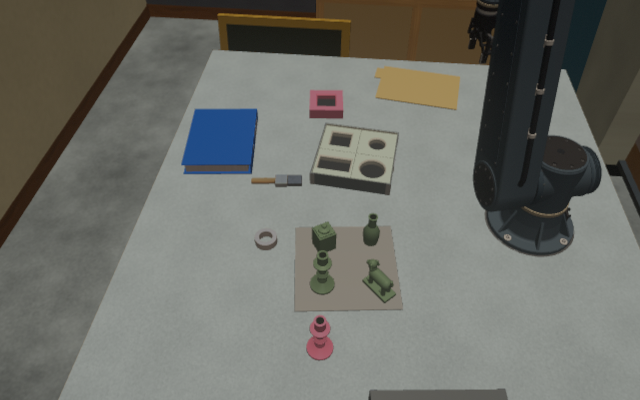

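```bash
cat > lib.py <<'E'
import numpy as np,cv2
from cell import bot,camera
from scipy.spatial.transform import Rotation as R
def crop(img,name,u0,v0,w,h,s):
    o=cv2.resize(img[v0:v0+h,u0:u0+w],None,fx=s,fy=s,interpolation=cv2.INTER_CUBIC)
    for k in range(0,w,10): cv2.putText(o,str(u0+k) if k%20==0 else "|",(k*s,8),0,.3,(255,0,0),1)
    for k in range(0,h,10): cv2.putText(o,str(v0+k) if k%20==0 else "-",(0,k*s+4),0,.3,(255,0,0),1)
    cv2.imwrite(name,o[:,:,::-1])
def back(c,u,v,z):
    K,E=c["K"],c["extrinsics"]
    d=np.array([(u-K[0,2])/K[0,0],-(v-K[1,2])/K[1,1],-1.])
    Rm=E[:3,:3]; o=-Rm.T@E[:3,3]; d=Rm.T@d
    return o+d*(z-o[2])/d[2]
def proj(c,p):
    q=np.atleast_2d(p)@c["extrinsics"][:3,:3].T+c["extrinsics"][:3,3]
    K=c["K"]; return np.c_[K[0,2]+K[0,0]*q[:,0]/-q[:,2],K[1,2]+K[1,1]*-q[:,1]/-q[:,2]]
E
python3 - <<'E'
from lib import *
a=camera("top")["frame"]
crop(a,"pics/padtop.png",184,174,106,110,5)
crop(a,"pics/tray.png",324,176,104,104,5)
crop(camera("side")["frame"],"pics/padside.png",290,200,120,115,5)
E
```

```text
(no output)
```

View pics/padtop.png

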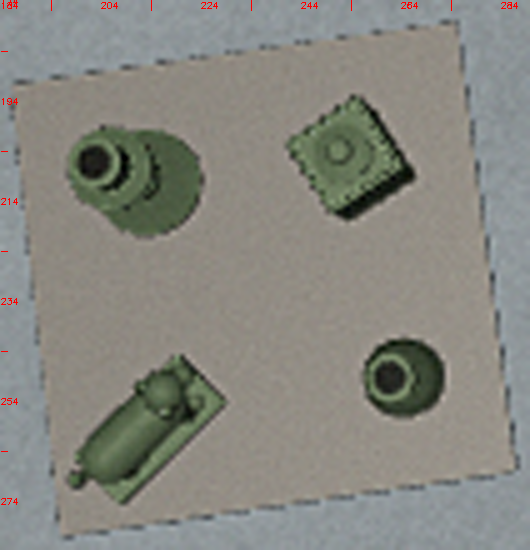

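View pics/tray.png

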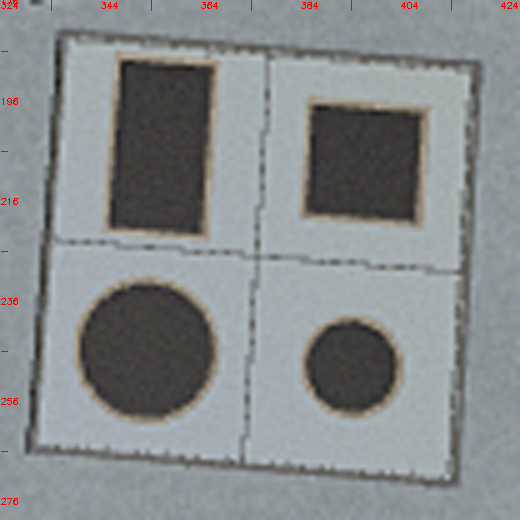

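View pics/padside.png

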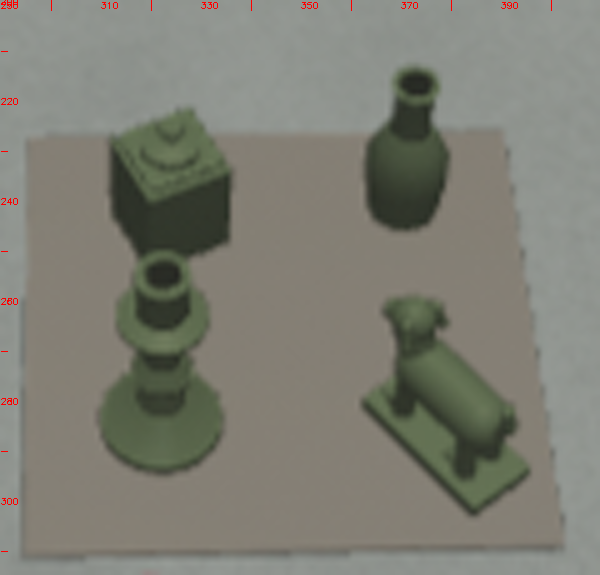

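```bash
python3 - <<'E'
from lib import *
T=camera("top");S=camera("side")
def b(c,u0,v0,px,py,z): return back(c,u0+(px+.5)/5-.5,v0+(py+.5)/5-.5,z)
np.set_printoptions(precision=4,suppress=True)
for n,p,z in [("cand lip",(96,161),.135),("cand foot",(147,182),.01),("vase lip",(391,378),.11),("vase body",(404,377),.042),("caddy knob",(340,151),.095),
 ("caddyT",(357,96),.073),("caddyL",(288,146),.073),("caddyB",(344,207),.073),("caddyR",(413,166),.073),
 ("plinthR",(227,402),.016),("plinthB",(125,503),.016),("plinthT",(180,354),.016),("head",(166,390),.085),("tail",(75,479),.078)]:
    print("T",n,b(T,184,174,*p,z)[:2])
for n,p,z in [("cand lip",(162,273),.135),("cand foot",(161,413),.01),("vase lip",(416,84),.11),("caddy knob",(173,127),.095),
 ("plinthL",(362,404),.016),("plinthB",(473,513),.016),("plinthR",(529,468),.016),("tail",(508,415),.078),
 ("padTL",(27,137),.005),("padTR",(502,128),.005),("padBL",(22,552),.005),("padBR",(564,545),.005)]:
    print("S",n,b(S,290,200,*p,z)[:2])
for n,p in [("padTL",(12,87)),("padTR",(458,21)),("padBL",(62,537)),("padBR",(518,470))]: print("T",n,b(T,184,174,*p,.005)[:2])
for n,P in [("obl",[(119,54),(217,62),(207,237),(107,229)]),("sq",[(309,99),(428,107),(419,226),(302,216)]),("large",[(147.5,350)]),("small",[(353,366)])]:
    q=np.array([b(T,324,176,*p,.042)[:2] for p in P]); print(n,q.mean(0)); 
    if len(q)>1: e=np.diff(np.r_[q,q[:1]],axis=0); print(np.linalg.norm(e,axis=1),np.degrees(np.arctan2(e[:,1],e[:,0])))
E
```

```text
T cand lip [0.5934 0.2794]
T cand foot [0.5928 0.2807]
T vase lip [0.4691 0.1198]
T vase body [0.4697 0.1206]
T caddy knob [0.5996 0.1493]
T caddyT [0.6342 0.1423]
T caddyL [0.6058 0.183 ]
T caddyB [0.5691 0.1506]
T caddyR [0.5921 0.11  ]
T plinthR [0.4575 0.2309]
T plinthB [0.3988 0.2926]
T plinthT [0.4871 0.2593]
T head [0.4657 0.252 ]
T tail [0.4163 0.306 ]
S cand lip [0.5922 0.281 ]
S cand foot [0.592  0.2795]
S vase lip [0.4679 0.1222]
S caddy knob [0.5975 0.1524]
S plinthL [0.4859 0.2679]
S plinthB [0.4267 0.3294]
S plinthR [0.3978 0.2996]
S tail [0.4151 0.3101]
S padTL [0.6875 0.0923]
S padTR [0.4107 0.0591]
S padBL [0.6555 0.367 ]
S padBR [0.379  0.3372]
T padTL [0.6546 0.3657]
T padTR [0.6885 0.0885]
T padBL [0.3788 0.3335]
T padBR [0.4119 0.0566]
obl [ 0.5945 -0.1557]
[0.059  0.1055 0.0597 0.1056] [-96.2665 174.4959  83.9039  -5.8638]
sq [ 0.5813 -0.2759]
[0.0713 0.0717 0.0697 0.0705] [-95.4234 172.837   83.5786  -5.928 ]
large [ 0.4728 -0.1424]
small [ 0.4603 -0.2634]
```

Emit:
carry_out([
  {"translation":[0,0,-0.005],"angular":[0,0,-0.0325]},
  {"translation":[0,0,-0.005],"angular":[0,0,-0.0325]},
  {"translation":[0,0,-0.005],"angular":[0,0,-0.0325]},
  {"translation":[0,0,-0.005],"angular":[0,0,-0.0325]},
  {"translation":[0,0,-0.005],"angular":[0,0,-0.0325]},
  {"translation":[0,0,-0.005],"angular":[0,0,-0.0325]},
  {"translation":[0,0,-0.005],"angular":[0,0,-0.0325]},
  {"translation":[0,0,-0.005],"angular":[0,0,-0.0325]},
  {"translation":[0,0,-0.005],"angular":[0,0,-0.0325]},
  {"translation":[0,0,-0.005],"angular":[0,0,-0.0325]},
], fingers=1)

```text
time: 1.13
position: [0.152, -0.5024, 0.2064]
orientation: [-2.482, -1.926, -0.0]
ft_force: [0.3, -0.6, 0.3]
opening: 0.0854
finger_force: 0.0
```

Emit:
carry_out([
  {"translation":[0,0,-0.005],"angular":[0,0,-0.0325]},
  {"translation":[0,0,-0.005],"angular":[0,0,-0.0325]},
  {"translation":[0,0,-0.005],"angular":[0,0,-0.0325]},
  {"translation":[0,0,-0.005],"angular":[0,0,-0.0325]},
  {"translation":[0,0,-0.005],"angular":[0,0,-0.0325]},
  {"translation":[0,0,-0.005],"angular":[0,0,-0.0325]},
  {"translation":[0,0,-0.005],"angular":[0,0,-0.0325]},
  {"translation":[0,0,-0.005],"angular":[0,0,-0.0325]},
  {"translation":[0,0,-0.005],"angular":[0,0,-0.0325]},
  {"translation":[0,0,-0.005],"angular":[0,0,-0.0325]},
])

```text
time: 1.97
position: [0.152, -0.5024, 0.2214]
orientation: [-1.224, -2.893, -0.0]
ft_force: [-0.1, 0.1, 1.0]
opening: 0.0852
finger_force: 0.0
```

```bash
cat > go.py <<'E'
import sys
from lib import *
# usage: go.py x y z phi(closing line, deg): shift in tool axes (units of .3 m), then turn about tool z (units of pi)
x,y,z,phi=map(float,sys.argv[1:])
o=bot.get_obs(); M=R.from_rotvec(o["orientation"]).as_matrix()
s=M.T@(np.array([x,y,z])-o["position"])/.3
p=np.degrees(np.arctan2(M[1,1],M[0,1])); d=(p-phi+90)%180-90
print("shift",s.round(4),"turn",round(d/180,4),"| pos",o["position"].round(4),"phi",p.round(2),"tilt",M[:2,2].round(4),"F",o["ft_force"].round(1),"open",round(o["opening"],4),"ff",round(float(o["finger_force"]),1),"t",round(o["time"],2),"q",o["joint_positions"].round(2))
E
python3 go.py .4425 .278 .18 43.7
```

```text
shift [1.1931 2.5062 0.1386] turn 0.0024 | pos [ 0.152  -0.5024  0.2214] phi 44.12 tilt [-0.0001  0.0003] F [-0.1  0.1  1. ] open 0.0852 ff 0.0 t 1.97 q [-1.28  0.23  0.05  1.39  0.   -0.48]
```

Emit:
carry_out([
  {"translation":[0.0398,0.0835,0],"angular":[0,0,0]},
  {"translation":[0.0398,0.0835,0],"angular":[0,0,0]},
  {"translation":[0.0398,0.0835,0],"angular":[0,0,0]},
  {"translation":[0.0398,0.0835,0],"angular":[0,0,0]},
  {"translation":[0.0398,0.0835,0],"angular":[0,0,0]},
  {"translation":[0.0398,0.0835,0],"angular":[0,0,0]},
  {"translation":[0.0398,0.0835,0],"angular":[0,0,0]},
  {"translation":[0.0398,0.0835,0],"angular":[0,0,0]},
  {"translation":[0.0398,0.0835,0],"angular":[0,0,0]},
  {"translation":[0.0398,0.0835,0],"angular":[0,0,0]},
])

```text
time: 2.8
position: [0.2502, -0.2416, 0.2215]
orientation: [1.232, 2.889, -0.0]
ft_force: [1.0, 0.1, -0.1]
opening: 0.0854
finger_force: 0.0
```

Emit:
carry_out([
  {"translation":[0.0398,0.0835,0],"angular":[0,0,0]},
  {"translation":[0.0398,0.0835,0],"angular":[0,0,0]},
  {"translation":[0.0398,0.0835,0],"angular":[0,0,0]},
  {"translation":[0.0398,0.0835,0],"angular":[0,0,0]},
  {"translation":[0.0398,0.0835,0],"angular":[0,0,0]},
  {"translation":[0.0398,0.0835,0],"angular":[0,0,0]},
  {"translation":[0.0398,0.0835,0],"angular":[0,0,0]},
  {"translation":[0.0398,0.0835,0],"angular":[0,0,0]},
  {"translation":[0.0398,0.0835,0],"angular":[0,0,0]},
  {"translation":[0.0398,0.0835,0],"angular":[0,0,0]},
])

```text
time: 3.63
position: [0.3482, 0.0182, 0.2216]
orientation: [1.231, 2.89, 0.0]
ft_force: [0.7, -1.1, -0.7]
opening: 0.0854
finger_force: 0.0
```

```bash
python3 go.py .4425 .278 .12 43.7
```

```text
shift [0.4069 0.8263 0.3388] turn 0.0008 | pos [0.3482 0.0182 0.2216] phi 43.85 tilt [0.0006 0.0001] F [ 0.7 -1.1 -0.7] open 0.0854 ff 0.0 t 3.63 q [ 0.05 -0.08 -0.29  1.36  0.    0.86]
```

Emit:
carry_out([
  {"translation":[0.0407,0.0826,0.014],"angular":[0,0,0]},
  {"translation":[0.0407,0.0826,0.014],"angular":[0,0,0]},
  {"translation":[0.0407,0.0826,0.014],"angular":[0,0,0]},
  {"translation":[0.0407,0.0826,0.014],"angular":[0,0,0]},
  {"translation":[0.0407,0.0826,0.014],"angular":[0,0,0]},
  {"translation":[0.0407,0.0826,0.014],"angular":[0,0,0]},
  {"translation":[0.0407,0.0826,0.014],"angular":[0,0,0]},
  {"translation":[0.0407,0.0826,0.014],"angular":[0,0,0]},
  {"translation":[0.0407,0.0826,0.014],"angular":[0,0,0]},
  {"translation":[0.0407,0.0826,0.014],"angular":[0,0,0]},
])

```text
time: 4.47
position: [0.4424, 0.2779, 0.1791]
orientation: [-1.231, -2.89, -0.0]
ft_force: [1.4, -0.7, -0.2]
opening: 0.0853
finger_force: 0.0
```

```bash
python3 go.py .4425 .278 .0325 43.7; python3 - <<'E'
from lib import *
a=camera("top")["frame"];b=camera("side")["frame"]
crop(a,"pics/h1.png",170,220,80,75,5)
crop(b,"pics/h2.png",335,210,100,110,5)
i=cv2.imread("pics/h1.png");j=cv2.imread("pics/h2.png")[:,:400]
h=np.zeros((550,800,3),np.uint8);h[:375,:400]=i;h[:550,400:]=j;cv2.imwrite("pics/h.png",h)
E
```

```text
shift [0.     0.0005 0.4887] turn 0.0008 | pos [0.4424 0.2779 0.1791] phi 43.85 tilt [-0.0001  0.    ] F [ 1.4 -0.7 -0.2] open 0.0853 ff 0.0 t 4.47 q [ 0.56  0.24 -0.05  1.29  0.    1.37]
```

View pics/h.png

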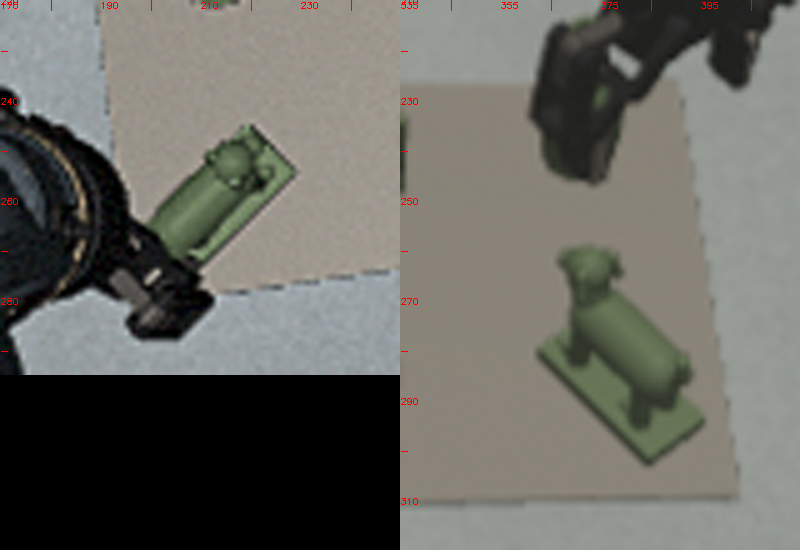

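Emit:
carry_out([
  {"translation":[0,0,0.035],"angular":[0,0,0]},
  {"translation":[0,0,0.035],"angular":[0,0,0]},
  {"translation":[0,0,0.035],"angular":[0,0,0]},
  {"translation":[0,0,0.035],"angular":[0,0,0]},
  {"translation":[0,0,0.035],"angular":[0,0,0]},
  {"translation":[0,0,0.035],"angular":[0,0,0]},
  {"translation":[0,0,0.035],"angular":[0,0,0]},
  {"translation":[0,0,0.035],"angular":[0,0,0]},
  {"translation":[0,0,0.035],"angular":[0,0,0]},
  {"translation":[0,0,0.035],"angular":[0,0,0]},
])

```text
time: 5.4
position: [0.442, 0.2758, 0.0742]
orientation: [-1.232, -2.89, 0.0]
ft_force: [-0.3, -0.6, 0.8]
opening: 0.0852
finger_force: 0.0
```

Emit:
carry_out([
  {"translation":[0,0,0.02],"angular":[0,0,0]},
  {"translation":[0,0,0.02],"angular":[0,0,0]},
  {"translation":[0,0,0.02],"angular":[0,0,0]},
  {"translation":[0,0,0.02],"angular":[0,0,0]},
  {"translation":[0,0,0.02],"angular":[0,0,0]},
  {"translation":[0,0,0.02],"angular":[0,0,0]},
  {"translation":[0,0,0.018],"angular":[0,0,0]},
  {"translation":[0,0,0],"angular":[0,0,0]},
  {"translation":[0,0,0],"angular":[0,0,0]},
  {"translation":[0,0,0],"angular":[0,0,0]},
])

```text
time: 6.23
position: [0.4424, 0.2766, 0.0332]
orientation: [1.232, 2.89, 0.0]
ft_force: [0.5, 0.9, 0.8]
opening: 0.0853
finger_force: 0.0
```

Emit:
carry_out([
  {"translation":[0,0,0],"angular":[0,0,0]},
  {"translation":[0,0,0],"angular":[0,0,0]},
  {"translation":[0,0,0],"angular":[0,0,0]},
  {"translation":[0,0,0],"angular":[0,0,0]},
  {"translation":[0,0,0],"angular":[0,0,0]},
  {"translation":[0,0,0],"angular":[0,0,0]},
  {"translation":[0,0,0],"angular":[0,0,0]},
  {"translation":[0,0,0],"angular":[0,0,0]},
  {"translation":[0,0,0],"angular":[0,0,0]},
  {"translation":[0,0,0],"angular":[0,0,0]},
], fingers=0)

```text
time: 7.07
position: [0.4422, 0.2765, 0.033]
orientation: [-1.232, -2.89, -0.0]
ft_force: [-0.3, -0.5, -0.2]
opening: -0.0002
finger_force: 0.0
```

```bash
python3 - <<'E'
from lib import *
a=camera("top")["frame"];b=camera("side")["frame"]
crop(a,"pics/i1.png",150,210,100,85,4)
crop(b,"pics/i2.png",300,200,100,110,5)
i=cv2.imread("pics/i1.png");j=cv2.imread("pics/i2.png")[:,:400]
j=cv2.imread("pics/i2.png"); h=np.zeros((550,800,3),np.uint8);h[:340,:400]=i;h[:440,400:]=cv2.resize(j,(400,440));cv2.imwrite("pics/i.png",h)
E
```

```text
(no output)
```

View pics/i.png

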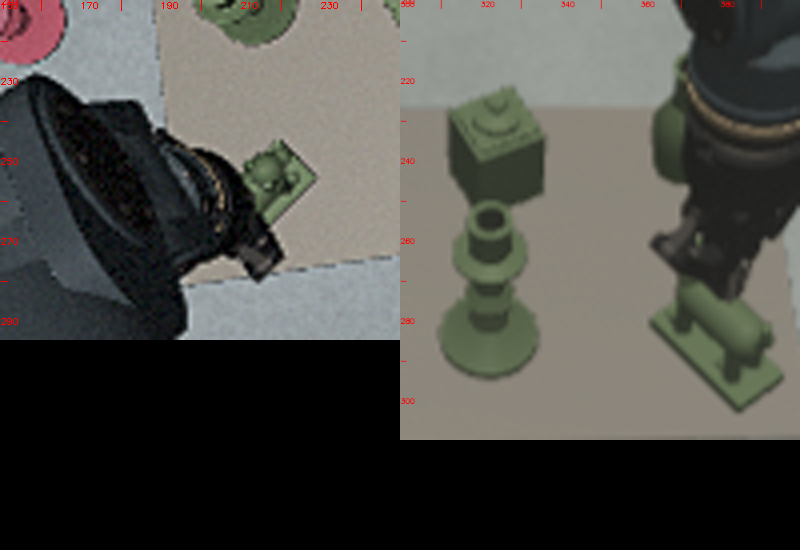

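```bash
python3 go.py .4425 .278 .0325 43.7; python3 - <<'E'
from lib import *
o=bot.get_obs();p=o["position"];M=R.from_rotvec(o["orientation"]).as_matrix()
for n in("top","side"):
    c=camera(n);print(n,proj(c,[p,p+M[:,1]*.0425,p-M[:,1]*.0425]).round(1).tolist())
    crop(c["frame"],f"pics/j{n}.png",*((160,220,80,70,5) if n=="top" else (340,220,80,90,5)))
i=cv2.imread("pics/jtop.png");j=cv2.imread("pics/jside.png"); h=np.zeros((450,800,3),np.uint8);h[:350,:400]=i;h[:,400:]=j;cv2.imwrite("pics/j.png",h)
E
```

```text
shift [0.003  0.0042 0.0017] turn 0.0007 | pos [0.4422 0.2765 0.033 ] phi 43.83 tilt [-0.0001  0.    ] F [-0.2  0.2  0.3] open -0.0001 ff 0.0 t 7.17 q [ 0.56  0.34 -0.3   0.93  0.    1.36]
top [[212.6, 259.6], [202.8, 249.5], [222.5, 269.8]]
side [[379.0, 280.7], [366.9, 289.3], [390.8, 272.4]]
```

View pics/j.png

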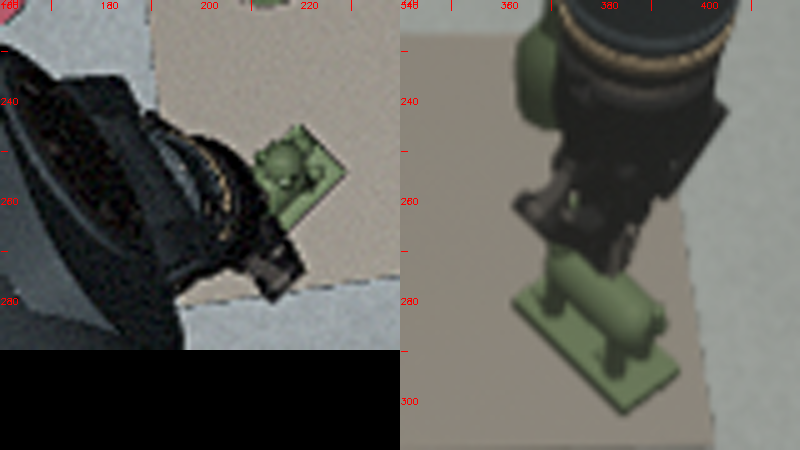

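```bash
python3 - <<'E'
from lib import *
T=camera("top");S=camera("side")
def f(p,phi,back):
    y=np.array([np.cos(np.radians(phi)),np.sin(np.radians(phi)),0])*.0425; p=np.array(p)+[0,0,back]
    return [p,p+y,p-y]
for p,phi,bk in [((.152,-.502,.191),-73.2,.013),((.4424,.2779,.1791),43.8,.013),((.4422,.2765,.033),43.8,0),((.4422,.2765,.083),43.8,0)]:
    print(p,proj(T,f(p,phi,bk)).round(1).tolist(),proj(S,f(p,phi,bk)).round(1).tolist())
x=np.array([np.cos(np.radians(-46.3)),np.sin(np.radians(-46.3)),0]);y=np.array([-x[1],x[0],0])
P=[np.array([.4425,.278,z])+x*a+y*b for a,b,z in [(.044,.021,.016),(.044,-.021,.016),(-.044,.021,.016),(-.044,-.021,.016),(0,0,.051),(.03,0,.051),(-.03,0,.051)]]
print(proj(T,P).round(1).tolist());print(proj(S,P).round(1).tolist())
t=cv2.imread("pics/top0.png")[340:400,470:590];s=cv2.imread("pics/side0.png")[0:70,440:540]
h=np.zeros((570,800,3),np.uint8);h[:300,:600]=cv2.resize(t,None,fx=5,fy=5);h[300:510,:300]=cv2.resize(s,None,fx=3,fy=3);cv2.imwrite("pics/k.png",h)
E
```

```text
(0.152, -0.502, 0.191) [[506.7, 370.1], [522.6, 364.7], [490.8, 375.6]] [[473.0, 65.8], [468.1, 59.1], [478.1, 72.8]]
(0.4424, 0.2779, 0.1791) [[197.5, 261.1], [186.4, 249.6], [208.8, 272.7]] [[384.7, 243.4], [371.5, 252.3], [397.4, 234.8]]
(0.4422, 0.2765, 0.033) [[212.6, 259.6], [202.8, 249.5], [222.5, 269.8]] [[379.0, 280.8], [366.9, 289.3], [390.8, 272.4]]
(0.4422, 0.2765, 0.083) [[208.4, 260.1], [198.2, 249.6], [218.7, 270.6]] [[380.7, 269.6], [368.3, 278.3], [392.8, 261.2]]
[[219.1, 244.1], [228.7, 253.9], [198.1, 264.9], [207.7, 274.8], [210.6, 259.7], [218.0, 252.4], [203.2, 267.0]]
[[361.3, 278.1], [373.0, 270.0], [384.0, 300.5], [395.7, 291.8], [379.5, 277.3], [371.7, 269.8], [387.5, 285.0]]
```

View pics/k.png

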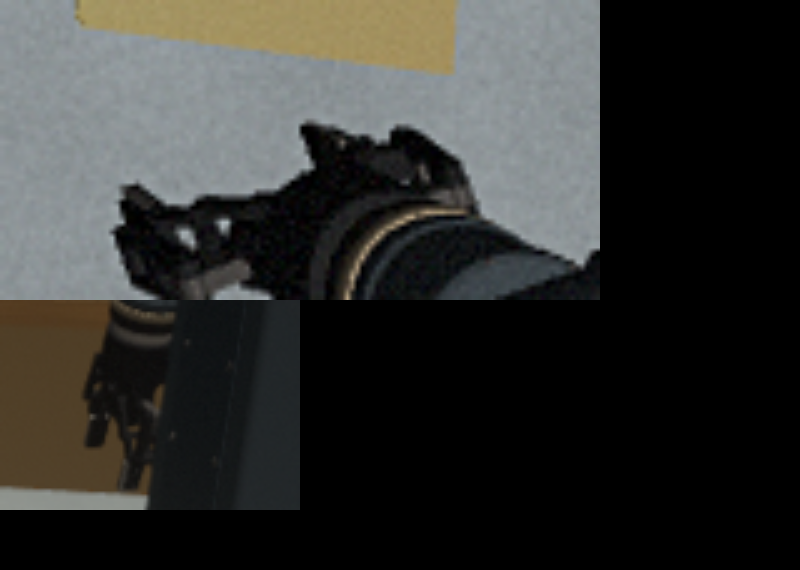

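Emit:
carry_out([
  {"translation":[0,0,-0.035],"angular":[0,0,0]},
  {"translation":[0,0,-0.035],"angular":[0,0,0]},
  {"translation":[0,0,-0.035],"angular":[0,0,0]},
  {"translation":[0,0,-0.035],"angular":[0,0,0]},
  {"translation":[0,0,-0.035],"angular":[0,0,0]},
  {"translation":[0,0,-0.035],"angular":[0,0,0]},
  {"translation":[0,0,-0.035],"angular":[0,0,0]},
  {"translation":[0,0,-0.035],"angular":[0,0,0]},
  {"translation":[0,0,0],"angular":[0,0,0]},
  {"translation":[0,0,0],"angular":[0,0,0]},
])

```text
time: 8.2
position: [0.4425, 0.2766, 0.1172]
orientation: [1.232, 2.89, 0.001]
ft_force: [0.3, 0.1, -0.8]
opening: 0.0002
finger_force: 0.0
```

```bash
python3 - <<'E'
from lib import *
o=bot.get_obs();p=o["position"];print(p)
for n,w in(("top",(165,220,80,70,5)),("side",(350,200,80,100,5))):
    c=camera(n);print(n,proj(c,[p,p+[0,0,.05]]).round(1).tolist())
    crop(np.clip(c["frame"].astype(int)*1.6,0,255).astype(np.uint8),f"pics/m{n}.png",*w)
i=cv2.imread("pics/mtop.png");j=cv2.imread("pics/mside.png"); h=np.zeros((500,800,3),np.uint8);h[:350,:400]=i;h[:,400:]=j;cv2.imwrite("pics/m.png",h)
E
```

```text
[0.44249872 0.27664127 0.11724439]
top [[205.3, 260.3], [200.6, 260.8]]
side [[381.8, 261.6], [383.7, 249.4]]
```

View pics/m.png

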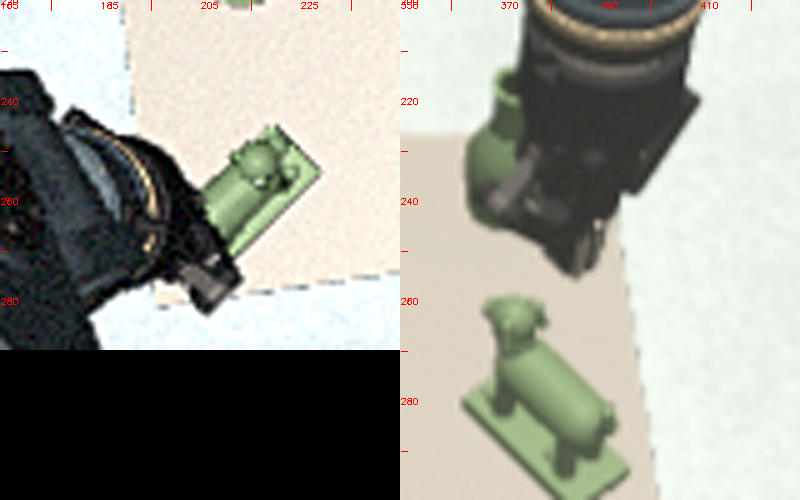

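Emit:
carry_out([
  {"translation":[0,0,0],"angular":[0,0,0]},
  {"translation":[0,0,0],"angular":[0,0,0]},
  {"translation":[0,0,0],"angular":[0,0,0]},
  {"translation":[0,0,0],"angular":[0,0,0]},
  {"translation":[0,0,0.036],"angular":[0,0,0]},
  {"translation":[0,0,0.036],"angular":[0,0,0]},
  {"translation":[0,0,0.036],"angular":[0,0,0]},
  {"translation":[0,0,0.036],"angular":[0,0,0]},
  {"translation":[0,0,0.036],"angular":[0,0,0]},
  {"translation":[0,0,0.036],"angular":[0,0,0]},
], fingers=1)

```text
time: 9.13
position: [0.4422, 0.2765, 0.0517]
orientation: [-1.232, -2.89, -0.0]
ft_force: [-0.6, -0.1, -0.2]
opening: 0.0854
finger_force: 0.0
```

Emit:
carry_out([
  {"translation":[0,0,0.024],"angular":[0,0,0]},
  {"translation":[0,0,0.024],"angular":[0,0,0]},
  {"translation":[0,0,0.024],"angular":[0,0,0]},
  {"translation":[0,0,0.024],"angular":[0,0,0]},
  {"translation":[0,0,0.024],"angular":[0,0,0]},
  {"translation":[0,0,0.024],"angular":[0,0,0]},
  {"translation":[0,0,0],"angular":[0,0,0]},
  {"translation":[0,0,0],"angular":[0,0,0]},
  {"translation":[0,0,0],"angular":[0,0,0]},
  {"translation":[0,0,0],"angular":[0,0,0]},
])

```text
time: 9.97
position: [0.4425, 0.2767, 0.0094]
orientation: [1.232, 2.89, 0.001]
ft_force: [0.3, 0.2, 0.6]
opening: 0.0851
finger_force: 0.0
```

```bash
python3 - <<'E'
from lib import *
o=bot.get_obs();p=o["position"];print(p,o["ft_force"])
for n,w in(("top",(165,220,80,70,5)),("side",(350,210,80,100,5))):
    c=camera(n);print(n,proj(c,[p,p+[0,0,.05]]).round(1).tolist())
    crop(np.clip(c["frame"].astype(int)*1.6,0,255).astype(np.uint8),f"pics/n{n}.png",*w)
i=cv2.imread("pics/ntop.png");j=cv2.imread("pics/nside.png"); h=np.zeros((500,800,3),np.uint8);h[:350,:400]=i;h[:,400:]=j;cv2.imwrite("pics/n.png",h)
E
```

```text
[0.44254007 0.27668167 0.00942405] [0.28031817 0.18496104 0.5546779 ]
top [[214.4, 259.3], [210.4, 259.7]]
side [[378.1, 285.9], [379.8, 275.0]]
```

View pics/n.png

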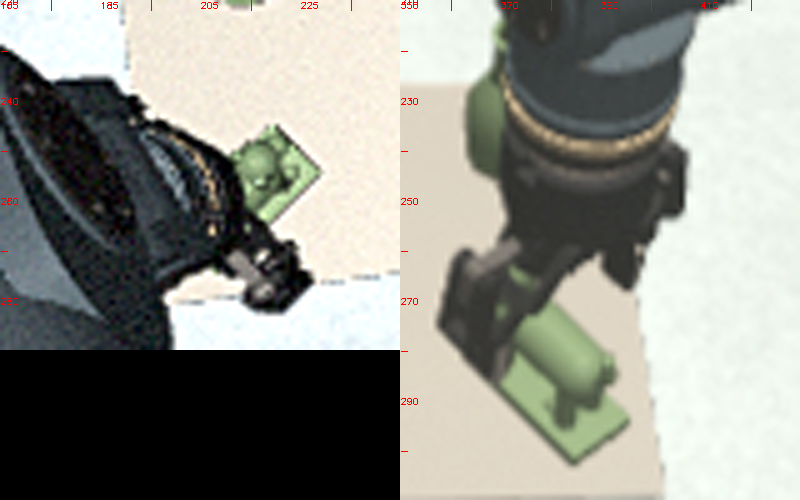

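Emit:
carry_out([
  {"translation":[0,0,0.012],"angular":[0,0,0]},
  {"translation":[0,0,0.012],"angular":[0,0,0]},
  {"translation":[0,0,0.012],"angular":[0,0,0]},
  {"translation":[0,0,0.012],"angular":[0,0,0]},
  {"translation":[0,0,0.012],"angular":[0,0,0]},
  {"translation":[0,0,0.011],"angular":[0,0,0]},
  {"translation":[0,0,0],"angular":[0,0,0]},
  {"translation":[0,0,0],"angular":[0,0,0]},
  {"translation":[0,0,0],"angular":[0,0,0]},
  {"translation":[0,0,0],"angular":[0,0,0]},
])

```text
time: 10.9
position: [0.4423, 0.2766, -0.0121]
orientation: [1.232, 2.89, 0.001]
ft_force: [0.5, -0.2, 0.7]
opening: 0.0851
finger_force: 0.0
```

Emit:
carry_out([
  {"translation":[0,0,0],"angular":[0,0,0]},
  {"translation":[0,0,0],"angular":[0,0,0]},
  {"translation":[0,0,0],"angular":[0,0,0]},
  {"translation":[0,0,0],"angular":[0,0,0]},
  {"translation":[0,0,0],"angular":[0,0,0]},
  {"translation":[0,0,0],"angular":[0,0,0]},
  {"translation":[0,0,0],"angular":[0,0,0]},
  {"translation":[0,0,0],"angular":[0,0,0]},
  {"translation":[0,0,0],"angular":[0,0,0]},
  {"translation":[0,0,0],"angular":[0,0,0]},
], fingers=0)

```text
time: 11.73
position: [0.4425, 0.2767, -0.0119]
orientation: [1.232, 2.89, 0.001]
ft_force: [-1.0, 1.3, 5.1]
opening: 0.0305
finger_force: 58.9
```

Emit:
carry_out([
  {"translation":[0,0,0],"angular":[0,0,0]},
  {"translation":[0,0,0],"angular":[0,0,0]},
  {"translation":[0,0,0],"angular":[0,0,0]},
  {"translation":[0,0,0.007],"angular":[0,0,0]},
  {"translation":[0,0,0.007],"angular":[0,0,0]},
  {"translation":[0,0,0.007],"angular":[0,0,0]},
  {"translation":[0,0,0.004],"angular":[0,0,0]},
  {"translation":[0,0,0],"angular":[0,0,0]},
  {"translation":[0,0,0],"angular":[0,0,0]},
  {"translation":[0,0,0],"angular":[0,0,0]},
], fingers=0.8)

```text
time: 12.57
position: [0.4423, 0.2765, -0.0197]
orientation: [-1.232, -2.89, -0.0]
ft_force: [-0.8, -0.5, -0.0]
opening: 0.0682
finger_force: 0.0
```

Emit:
carry_out([
  {"translation":[0,0,0],"angular":[0,0,0]},
  {"translation":[0,0,0],"angular":[0,0,0]},
  {"translation":[0,0,0],"angular":[0,0,0]},
  {"translation":[0,0,0],"angular":[0,0,0]},
  {"translation":[0,0,0],"angular":[0,0,0]},
  {"translation":[0,0,0],"angular":[0,0,0]},
  {"translation":[0,0,0],"angular":[0,0,0]},
  {"translation":[0,0,0],"angular":[0,0,0]},
  {"translation":[0,0,0],"angular":[0,0,0]},
  {"translation":[0,0,0],"angular":[0,0,0]},
], fingers=0)

```text
time: 13.4
position: [0.4426, 0.2768, -0.0195]
orientation: [1.232, 2.89, 0.001]
ft_force: [-0.3, 2.1, 6.0]
opening: 0.0309
finger_force: 59.0
```

Emit:
carry_out([
  {"translation":[0,0,-0.01],"angular":[0,0,0]},
  {"translation":[0,0,-0.02],"angular":[0,0,0]},
  {"translation":[0,0,-0.04],"angular":[0,0,0]},
  {"translation":[0,0,-0.06],"angular":[0,0,0]},
  {"translation":[0,0,-0.07],"angular":[0,0,0]},
  {"translation":[0,0,-0.07],"angular":[0,0,0]},
  {"translation":[0,0,-0.07],"angular":[0,0,0]},
  {"translation":[0,0,-0.06],"angular":[0,0,0]},
  {"translation":[0,0,-0.04],"angular":[0,0,0]},
  {"translation":[0,0,-0.02],"angular":[0,0,0]},
])

```text
time: 14.23
position: [0.4425, 0.2766, 0.12]
orientation: [1.231, 2.889, 0.002]
ft_force: [0.2, 0.9, -2.8]
opening: 0.031
finger_force: 59.6
```

Emit:
carry_out([
  {"translation":[0,0,0],"angular":[0,0,-0.0224]},
  {"translation":[0,0,0],"angular":[0,0,-0.0224]},
  {"translation":[0,0,0],"angular":[0,0,-0.0224]},
  {"translation":[0,0,0],"angular":[0,0,-0.0224]},
  {"translation":[0,0,0],"angular":[0,0,-0.0224]},
  {"translation":[0,0,0],"angular":[0,0,-0.0224]},
  {"translation":[0,0,0],"angular":[0,0,-0.0224]},
  {"translation":[0,0,0],"angular":[0,0,-0.0224]},
  {"translation":[0,0,0],"angular":[0,0,-0.0224]},
  {"translation":[0,0,0],"angular":[0,0,-0.0224]},
])

```text
time: 15.07
position: [0.4416, 0.276, 0.1175]
orientation: [-0.155, -3.136, 0.002]
ft_force: [-0.5, 0.1, -3.2]
opening: 0.0305
finger_force: 59.6
```

```bash
python3 go.py .594 -.1545 .119 84.1
```

```text
shift [-0.6469 -1.378  -0.0042] turn 0.0014 | pos [0.4416 0.276  0.1175] phi 84.35 tilt [-0.0016 -0.001 ] F [-0.5  0.1 -3.2] open 0.0305 ff 59.6 t 15.07 q [ 0.56  0.27 -0.17  1.14 -0.    0.66]
```

Emit:
carry_out([
  {"translation":[-0.012,-0.025,0],"angular":[0,0,0]},
  {"translation":[-0.024,-0.05,0],"angular":[0,0,0]},
  {"translation":[-0.035,-0.075,0],"angular":[0,0,0]},
  {"translation":[-0.036,-0.077,0],"angular":[0,0,0]},
  {"translation":[-0.036,-0.077,0],"angular":[0,0,0]},
  {"translation":[-0.036,-0.077,0],"angular":[0,0,0]},
  {"translation":[-0.036,-0.077,0],"angular":[0,0,0]},
  {"translation":[-0.036,-0.077,0],"angular":[0,0,0]},
  {"translation":[-0.036,-0.077,0],"angular":[0,0,0]},
  {"translation":[-0.036,-0.077,0],"angular":[0,0,0]},
])

```text
time: 15.9
position: [0.5172, 0.059, 0.1178]
orientation: [-0.165, -3.136, 0.001]
ft_force: [0.4, 0.3, -2.7]
opening: 0.0307
finger_force: 59.6
```

Emit:
carry_out([
  {"translation":[-0.036,-0.077,0],"angular":[0,0,0]},
  {"translation":[-0.036,-0.077,0],"angular":[0,0,0]},
  {"translation":[-0.036,-0.077,0],"angular":[0,0,0]},
  {"translation":[-0.036,-0.077,0],"angular":[0,0,0]},
  {"translation":[-0.036,-0.077,0],"angular":[0,0,0]},
  {"translation":[-0.036,-0.077,0],"angular":[0,0,0]},
  {"translation":[-0.036,-0.077,0],"angular":[0,0,0]},
  {"translation":[-0.036,-0.077,0],"angular":[0,0,0]},
  {"translation":[-0.024,-0.05,0],"angular":[0,0,0]},
  {"translation":[-0.012,-0.025,0],"angular":[0,0,0]},
])

```text
time: 16.73
position: [0.5931, -0.1575, 0.1175]
orientation: [-0.166, -3.136, 0.0]
ft_force: [0.3, 0.6, -2.6]
opening: 0.0309
finger_force: 59.7
```

```bash
python3 go.py .594 -.1545 0 84.1
```

```text
shift [-0.0023  0.0103  0.3918] turn -0.0008 | pos [ 0.5931 -0.1575  0.1175] phi 83.95 tilt [-0.0009 -0.0001] F [ 0.3  0.6 -2.6] open 0.0309 ff 59.7 t 16.73 q [-0.26  0.42  0.07  1.22 -0.   -0.15]
```

Emit:
carry_out([
  {"translation":[-0.001,0.003,0.02],"angular":[0,0,0]},
  {"translation":[-0.001,0.003,0.04],"angular":[0,0,0]},
  {"translation":[0,0.002,0.05],"angular":[0,0,0]},
  {"translation":[0,0.002,0.05],"angular":[0,0,0]},
  {"translation":[0,0,0.05],"angular":[0,0,0]},
  {"translation":[0,0,0.045],"angular":[0,0,0]},
  {"translation":[0,0,0.03],"angular":[0,0,0]},
  {"translation":[0,0,0.02],"angular":[0,0,0]},
  {"translation":[0,0,0.01],"angular":[0,0,0]},
  {"translation":[0,0,0],"angular":[0,0,0]},
])

```text
time: 17.57
position: [0.5937, -0.1517, 0.0233]
orientation: [-0.16, -3.137, -0.0]
ft_force: [-0.5, -0.3, -1.8]
opening: 0.0304
finger_force: 59.7
```

```bash
python3 go.py .594 -.1545 -.0025 84.1; python3 - <<'E'
from lib import *
T=camera("top");S=camera("side")
x=np.array([.9947,-.1028,0]);y=np.array([.1028,.9947,0])
P=[np.array([.594,-.1545,.056])+x*a+y*b for a,b in [(.044,.021),(.044,-.021),(-.044,-.021),(-.044,.021)]]
print(proj(T,P).round(1).tolist(),proj(S,P).round(1).tolist())
Q=[q-[0,0,.014] for q in [np.array([.594,-.1545,.056])+x*a+y*b for a,b in [(.051,.028),(.051,-.028),(-.051,-.028),(-.051,.028)]]]
print(proj(T,Q).round(1).tolist(),proj(S,Q).round(1).tolist())
g=lambda f:np.clip(f.astype(int)*1.6,0,255).astype(np.uint8)
crop(g(T["frame"]),"pics/p1.png",325,175,100,80,4);crop(g(S["frame"]),"pics/p2.png",305,105,100,95,4)
h=np.zeros((400,800,3),np.uint8);h[:320,:400]=cv2.imread("pics/p1.png");h[:380,400:]=cv2.imread("pics/p2.png");cv2.imwrite("pics/p.png",h)
E
```

```text
shift [-0.0019 -0.0092  0.0861] turn 0.0004 | pos [ 0.5937 -0.1517  0.0233] phi 84.17 tilt [-0.0007  0.0004] F [-0.5 -0.3 -1.8] open 0.0304 ff 59.7 t 17.57 q [-0.25  0.48 -0.09  1.    0.   -0.15]
[[350.0, 189.1], [364.2, 190.2], [362.2, 219.7], [348.0, 218.6]] [[318.7, 161.7], [321.2, 153.0], [348.4, 156.7], [346.2, 165.6]]
[[347.5, 187.3], [366.1, 188.7], [363.9, 222.5], [345.2, 221.1]] [[316.0, 166.2], [319.5, 154.5], [350.7, 158.8], [347.9, 170.6]]
```

View pics/p.png

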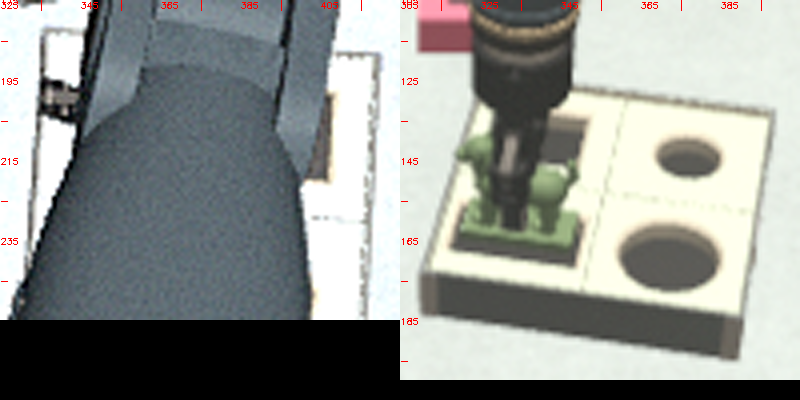

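Emit:
carry_out([
  {"translation":[-0.003,-0.003,0.004],"angular":[0,0,0]},
  {"translation":[-0.003,-0.002,0.01],"angular":[0,0,0]},
  {"translation":[0,0,0.012],"angular":[0,0,0]},
  {"translation":[0,0,0.012],"angular":[0,0,0]},
  {"translation":[0,0,0.012],"angular":[0,0,0]},
  {"translation":[0,0,0.012],"angular":[0,0,0]},
  {"translation":[0,0,0.01],"angular":[0,0,0]},
  {"translation":[0,0,0.006],"angular":[0,0,0]},
  {"translation":[0,0,0.003],"angular":[0,0,0]},
  {"translation":[0,0,0],"angular":[0,0,0]},
])

```text
time: 18.5
position: [0.5956, -0.1538, -0.0009]
orientation: [-0.16, -3.137, -0.0]
ft_force: [-0.6, 0.0, -2.0]
opening: 0.0308
finger_force: 59.7
```

```bash
python3 go.py .594 -.1545 -.0025 84.1
```

```text
shift [ 0.0049 -0.0027  0.0055] turn 0.0003 | pos [ 0.5956 -0.1538 -0.0009] phi 84.15 tilt [-0.0004  0.0002] F [-0.6  0.  -2. ] open 0.0308 ff 59.7 t 18.5 q [-0.25  0.51 -0.11  0.95  0.   -0.15]
```

Still hanging; creep down to contact.

Emit:
carry_out([
  {"translation":[0,0,0.001],"angular":[0,0,0]},
  {"translation":[0,0,0.001],"angular":[0,0,0]},
  {"translation":[0,0,0.001],"angular":[0,0,0]},
  {"translation":[0,0,0.001],"angular":[0,0,0]},
  {"translation":[0,0,0.001],"angular":[0,0,0]},
  {"translation":[0,0,0],"angular":[0,0,0]},
  {"translation":[0,0,0],"angular":[0,0,0]},
  {"translation":[0,0,0],"angular":[0,0,0]},
  {"translation":[0,0,0],"angular":[0,0,0]},
  {"translation":[0,0,0],"angular":[0,0,0]},
])

```text
time: 19.33
position: [0.5957, -0.1539, -0.0021]
orientation: [0.16, 3.137, 0.0]
ft_force: [0.2, 0.5, -1.3]
opening: 0.0308
finger_force: 59.7
```

Emit:
carry_out([
  {"translation":[0,0,0.001],"angular":[0,0,0]},
  {"translation":[0,0,0.001],"angular":[0,0,0]},
  {"translation":[0,0,0.001],"angular":[0,0,0]},
  {"translation":[0,0,0.001],"angular":[0,0,0]},
  {"translation":[0,0,0],"angular":[0,0,0]},
  {"translation":[0,0,0],"angular":[0,0,0]},
  {"translation":[0,0,0],"angular":[0,0,0]},
  {"translation":[0,0,0],"angular":[0,0,0]},
  {"translation":[0,0,0],"angular":[0,0,0]},
  {"translation":[0,0,0],"angular":[0,0,0]},
])

```text
time: 20.17
position: [0.5958, -0.1538, -0.0024]
orientation: [0.16, 3.137, 0.0]
ft_force: [-3.4, 1.0, 6.7]
opening: 0.0305
finger_force: 60.6
```

Emit:
carry_out([
  {"translation":[0,0,0],"angular":[0,0,0]},
  {"translation":[0,0,0],"angular":[0,0,0]},
  {"translation":[0,0,0],"angular":[0,0,0]},
  {"translation":[0,0,0],"angular":[0,0,0]},
  {"translation":[0,0,0],"angular":[0,0,0]},
  {"translation":[0,0,0],"angular":[0,0,0]},
  {"translation":[0,0,-0.01],"angular":[0,0,0]},
  {"translation":[0,0,-0.02],"angular":[0,0,0]},
  {"translation":[0,0,-0.04],"angular":[0,0,0]},
  {"translation":[0,0,-0.05],"angular":[0,0,0]},
], fingers=1)

```text
time: 21.0
position: [0.5944, -0.1531, 0.0313]
orientation: [-0.16, -3.134, -0.003]
ft_force: [0.4, -0.4, 0.2]
opening: 0.0737
finger_force: 0.0
```

Emit:
carry_out([
  {"translation":[0,0,-0.06],"angular":[0,0,0]},
  {"translation":[0,0,-0.06],"angular":[0,0,0]},
  {"translation":[0,0,-0.06],"angular":[0,0,0]},
  {"translation":[0,0,-0.06],"angular":[0,0,0.0382]},
  {"translation":[0,0,-0.05],"angular":[0,0,0.0382]},
  {"translation":[0,0,-0.02],"angular":[0,0,0.0382]},
  {"translation":[0,0,0],"angular":[0,0,0.0382]},
  {"translation":[0,0,0],"angular":[0,0,0.0382]},
  {"translation":[0,0,0],"angular":[0,0,0.0382]},
  {"translation":[0,0,0],"angular":[0,0,0.0382]},
])

```text
time: 21.83
position: [0.5956, -0.1532, 0.1259]
orientation: [-1.433, -2.795, -0.002]
ft_force: [-0.5, 0.1, 0.2]
opening: 0.0851
finger_force: 0.0
```

```bash
python3 go.py .5985 .1495 .13 36; python3 - <<'E'
from lib import *
# snapshot check: caddy top-face orientation by rectangle fit on the side/top green pixels
T=camera("top");f=T["frame"].astype(int)
m=((f[:,:,1]-f[:,:,0]>12)).astype(np.uint8); m[:185]=0;m[225:]=0;m[:,:236]=0;m[:,275:]=0
c=max(cv2.findContours(m,0,2)[0],key=cv2.contourArea)
print("caddy rect",cv2.minAreaRect(c),cv2.boundingRect(c))
E
```

```text
shift [ 0.8138  0.5966 -0.0124] turn -0.0017 | pos [ 0.5956 -0.1532  0.1259] phi 35.7 tilt [0.0001 0.0014] F [-0.5  0.1  0.2] open 0.0851 ff 0.0 t 21.83 q [-0.25  0.42  0.08  1.24  0.    0.7 ]
caddy rect ((252.576904296875, 204.6153564453125), (16.64100456237793, 17.47305679321289), 56.3099365234375) (242, 194, 23, 22)
```

Emit:
carry_out([
  {"translation":[0.0407,0.0298,0],"angular":[0,0,0]},
  {"translation":[0.0407,0.0298,0],"angular":[0,0,0]},
  {"translation":[0.0407,0.0298,0],"angular":[0,0,0]},
  {"translation":[0.0407,0.0298,0],"angular":[0,0,0]},
  {"translation":[0.0407,0.0298,0],"angular":[0,0,0]},
  {"translation":[0.0407,0.0298,0],"angular":[0,0,0]},
  {"translation":[0.0407,0.0298,0],"angular":[0,0,0]},
  {"translation":[0.0407,0.0298,0],"angular":[0,0,0]},
  {"translation":[0.0407,0.0298,0],"angular":[0,0,0]},
  {"translation":[0.0407,0.0298,0],"angular":[0,0,0]},
])

```text
time: 22.72
position: [0.596, -0.0004, 0.1258]
orientation: [-1.423, -2.801, -0.0]
ft_force: [-0.3, -1.0, 1.1]
opening: 0.0853
finger_force: 0.0
```

Emit:
carry_out([
  {"translation":[0.0407,0.0298,0],"angular":[0,0,0]},
  {"translation":[0.0407,0.0298,0],"angular":[0,0,0]},
  {"translation":[0.0407,0.0298,0],"angular":[0,0,0]},
  {"translation":[0.0407,0.0298,0],"angular":[0,0,0]},
  {"translation":[0.0407,0.0298,0],"angular":[0,0,0]},
  {"translation":[0.0407,0.0298,0],"angular":[0,0,0]},
  {"translation":[0.0407,0.0298,0],"angular":[0,0,0]},
  {"translation":[0.0407,0.0298,0],"angular":[0,0,0]},
  {"translation":[0.0407,0.0298,0],"angular":[0,0,0]},
  {"translation":[0.0407,0.0298,0],"angular":[0,0,0]},
])

```text
time: 23.55
position: [0.5966, 0.1504, 0.1258]
orientation: [-1.425, -2.8, -0.0]
ft_force: [-0.2, 0.1, -0.5]
opening: 0.0855
finger_force: 0.0
```

```bash
python3 go.py .5985 .1495 -.012 36
```

```text
shift [-0.0062  0.0033  0.4592] turn 0.0002 | pos [0.5966 0.1504 0.1258] phi 36.04 tilt [0.     0.0001] F [-0.2  0.1 -0.5] open 0.0855 ff 0.0 t 23.55 q [0.25 0.42 0.08 1.24 0.   1.19]
```

Emit:
carry_out([
  {"translation":[-0.003,0.002,0.02],"angular":[0,0,0]},
  {"translation":[-0.003,0.001,0.035],"angular":[0,0,0]},
  {"translation":[0,0,0.035],"angular":[0,0,0]},
  {"translation":[0,0,0.035],"angular":[0,0,0]},
  {"translation":[0,0,0.035],"angular":[0,0,0]},
  {"translation":[0,0,0.03],"angular":[0,0,0]},
  {"translation":[0,0,0.03],"angular":[0,0,0]},
  {"translation":[0,0,0.03],"angular":[0,0,0]},
  {"translation":[0,0,0.03],"angular":[0,0,0]},
  {"translation":[0,0,0.03],"angular":[0,0,0]},
])

```text
time: 24.38
position: [0.5985, 0.1478, 0.0319]
orientation: [1.426, 2.799, 0.0]
ft_force: [-0.7, -0.6, -0.8]
opening: 0.0853
finger_force: 0.0
```

Emit:
carry_out([
  {"translation":[0,0,0.025],"angular":[0,0,0]},
  {"translation":[0,0,0.025],"angular":[0,0,0]},
  {"translation":[0,0,0.025],"angular":[0,0,0]},
  {"translation":[0,0,0.025],"angular":[0,0,0]},
  {"translation":[0,0,0.02],"angular":[0,0,0]},
  {"translation":[0,0,0.02],"angular":[0,0,0]},
  {"translation":[0,0,0.01],"angular":[0,0,0]},
  {"translation":[0,0,0],"angular":[0,0,0]},
  {"translation":[0,0,0],"angular":[0,0,0]},
  {"translation":[0,0,0],"angular":[0,0,0]},
])

```text
time: 25.22
position: [0.5987, 0.1479, -0.012]
orientation: [1.426, 2.799, 0.001]
ft_force: [0.1, -0.3, -0.1]
opening: 0.0855
finger_force: 0.0
```

Emit:
carry_out([
  {"translation":[0,0,0],"angular":[0,0,0]},
  {"translation":[0,0,0],"angular":[0,0,0]},
  {"translation":[0,0,0],"angular":[0,0,0]},
  {"translation":[0,0,0],"angular":[0,0,0]},
  {"translation":[0,0,0],"angular":[0,0,0]},
  {"translation":[0,0,0],"angular":[0,0,0]},
  {"translation":[0,0,0],"angular":[0,0,0]},
  {"translation":[0,0,0],"angular":[0,0,0]},
  {"translation":[0,0,0],"angular":[0,0,0]},
  {"translation":[0,0,0],"angular":[0,0,0]},
], fingers=0)

```text
time: 26.05
position: [0.5993, 0.1482, -0.0114]
orientation: [1.425, 2.798, 0.002]
ft_force: [1.1, 0.6, 5.5]
opening: 0.0521
finger_force: 62.1
```

```bash
python3 go.py .5985 .1495 -.012 36
```

```text
shift [0.0051 0.0004 0.002 ] turn 0.0002 | pos [ 0.5993  0.1482 -0.0114] phi 36.03 tilt [0.0018 0.0007] F [1.1 0.6 5.5] open 0.0521 ff 62.1 t 26.05 q [ 0.24  0.52 -0.12  0.93  0.    1.18]
```

Emit:
carry_out([
  {"translation":[0,0,-0.01],"angular":[0,0,0]},
  {"translation":[0,0,-0.02],"angular":[0,0,0]},
  {"translation":[0,0,-0.04],"angular":[0,0,0]},
  {"translation":[0,0,-0.06],"angular":[0,0,0]},
  {"translation":[0,0,-0.07],"angular":[0,0,0]},
  {"translation":[0,0,-0.07],"angular":[0,0,0]},
  {"translation":[0,0,-0.07],"angular":[0,0,0]},
  {"translation":[0,0,-0.06],"angular":[0,0,0]},
  {"translation":[0,0,-0.04],"angular":[0,0,0]},
  {"translation":[0,0,-0.02],"angular":[0,0,0]},
])

```text
time: 26.88
position: [0.5989, 0.1479, 0.1278]
orientation: [1.425, 2.798, 0.002]
ft_force: [0.1, 1.3, -2.6]
opening: 0.0518
finger_force: 62.0
```

Emit:
carry_out([
  {"translation":[0,0,-0.003],"angular":[0,0,0.0233]},
  {"translation":[0,0,-0.003],"angular":[0,0,0.0233]},
  {"translation":[0,0,-0.003],"angular":[0,0,0.0233]},
  {"translation":[0,0,-0.003],"angular":[0,0,0.0233]},
  {"translation":[0,0,-0.003],"angular":[0,0,0.0233]},
  {"translation":[0,0,-0.003],"angular":[0,0,0.0233]},
  {"translation":[0,0,-0.003],"angular":[0,0,0.0233]},
  {"translation":[0,0,-0.003],"angular":[0,0,0.0233]},
  {"translation":[0,0,-0.003],"angular":[0,0,0.0233]},
  {"translation":[0,0,-0.003],"angular":[0,0,0.0233]},
])

```text
time: 27.72
position: [0.5978, 0.1476, 0.134]
orientation: [-2.336, -2.099, 0.002]
ft_force: [-0.1, -0.0, -2.2]
opening: 0.0523
finger_force: 61.8
```

```bash
python3 go.py .582 -.2750 .137 -5.9
```

```text
shift [-1.4063  0.098  -0.0093] turn -0.0013 | pos [0.5978 0.1476 0.134 ] phi -6.13 tilt [-0.0017 -0.0004] F [-0.1 -0.  -2.2] open 0.0523 ff 61.8 t 27.72 q [0.24 0.42 0.1  1.26 0.   1.92]
```

Emit:
carry_out([
  {"translation":[-0.026,0.005,0],"angular":[0,0,0]},
  {"translation":[-0.05,0.005,0],"angular":[0,0,0]},
  {"translation":[-0.0785,0.005,0],"angular":[0,0,0]},
  {"translation":[-0.0785,0.005,0],"angular":[0,0,0]},
  {"translation":[-0.0785,0.005,0],"angular":[0,0,0]},
  {"translation":[-0.0785,0.005,0],"angular":[0,0,0]},
  {"translation":[-0.0785,0.005,0],"angular":[0,0,0]},
  {"translation":[-0.0785,0.005,0],"angular":[0,0,0]},
  {"translation":[-0.0785,0.005,0],"angular":[0,0,0]},
  {"translation":[-0.0785,0.005,0],"angular":[0,0,0]},
])

```text
time: 28.55
position: [0.5907, -0.0663, 0.1344]
orientation: [-2.331, -2.106, 0.001]
ft_force: [0.9, 0.4, -3.1]
opening: 0.052
finger_force: 61.9
```

Emit:
carry_out([
  {"translation":[-0.0785,0.005,0],"angular":[0,0,0]},
  {"translation":[-0.0785,0.005,0],"angular":[0,0,0]},
  {"translation":[-0.0785,0.005,0],"angular":[0,0,0]},
  {"translation":[-0.0785,0.005,0],"angular":[0,0,0]},
  {"translation":[-0.0785,0.005,0],"angular":[0,0,0]},
  {"translation":[-0.0785,0.005,0],"angular":[0,0,0]},
  {"translation":[-0.0785,0.005,0],"angular":[0,0,0]},
  {"translation":[-0.0785,0.005,0],"angular":[0,0,0]},
  {"translation":[-0.05,0.005,0],"angular":[0,0,0]},
  {"translation":[-0.026,0.005,0],"angular":[0,0,0]},
])

```text
time: 29.38
position: [0.5836, -0.2781, 0.1343]
orientation: [-2.334, -2.103, 0.001]
ft_force: [-0.8, 0.4, -2.4]
opening: 0.0517
finger_force: 61.9
```

```bash
python3 go.py .582 -.2765 .0056 -5.9
```

```text
shift [ 0.0049 -0.0057  0.4291] turn -0.0004 | pos [ 0.5836 -0.2781  0.1343] phi -5.97 tilt [-0.0008 -0.0001] F [-0.8  0.4 -2.4] open 0.0517 ff 61.9 t 29.38 q [-0.44  0.47  0.19  1.29 -0.    1.23]
```

Emit:
carry_out([
  {"translation":[0,0,0.02],"angular":[0,0,0]},
  {"translation":[0,0,0.04],"angular":[0,0,0]},
  {"translation":[0,0,0.055],"angular":[0,0,0]},
  {"translation":[0,0,0.055],"angular":[0,0,0]},
  {"translation":[0,0,0.055],"angular":[0,0,0]},
  {"translation":[0,0,0.05],"angular":[0,0,0]},
  {"translation":[0,0,0.04],"angular":[0,0,0]},
  {"translation":[0,0,0.025],"angular":[0,0,0]},
  {"translation":[0,0,0.014],"angular":[0,0,0]},
  {"translation":[0,0,0],"angular":[0,0,0]},
])

```text
time: 30.22
position: [0.5843, -0.2745, 0.0276]
orientation: [-2.331, -2.104, 0.001]
ft_force: [0.2, -0.4, -2.6]
opening: 0.0523
finger_force: 62.0
```

```bash
python3 go.py .582 -.2765 .0056 -5.9
```

```text
shift [-0.0076 -0.0069  0.0734] turn 0.0002 | pos [ 0.5843 -0.2745  0.0276] phi -5.86 tilt [-0.0014  0.0009] F [ 0.2 -0.4 -2.6] open 0.0523 ff 62.0 t 30.22 q [-0.44  0.53  0.01  1.05  0.    1.23]
```

Emit:
carry_out([
  {"translation":[-0.004,-0.0035,0.003],"angular":[0,0,0]},
  {"translation":[-0.0036,-0.0034,0.006],"angular":[0,0,0]},
  {"translation":[0,0,0.01],"angular":[0,0,0]},
  {"translation":[0,0,0.012],"angular":[0,0,0]},
  {"translation":[0,0,0.012],"angular":[0,0,0]},
  {"translation":[0,0,0.012],"angular":[0,0,0]},
  {"translation":[0,0,0.008],"angular":[0,0,0]},
  {"translation":[0,0,0.004],"angular":[0,0,0]},
  {"translation":[0,0,0.002],"angular":[0,0,0]},
  {"translation":[0,0,0],"angular":[0,0,0]},
])

```text
time: 31.05
position: [0.5824, -0.2774, 0.0076]
orientation: [-2.333, -2.104, 0.0]
ft_force: [0.1, -0.4, -3.3]
opening: 0.052
finger_force: 62.0
```

Emit:
carry_out([
  {"translation":[0,0,0.001],"angular":[0,0,0]},
  {"translation":[0,0,0.001],"angular":[0,0,0]},
  {"translation":[0,0,0.001],"angular":[0,0,0]},
  {"translation":[0,0,0.001],"angular":[0,0,0]},
  {"translation":[0,0,0.001],"angular":[0,0,0]},
  {"translation":[0,0,0],"angular":[0,0,0]},
  {"translation":[0,0,0],"angular":[0,0,0]},
  {"translation":[0,0,0],"angular":[0,0,0]},
  {"translation":[0,0,0],"angular":[0,0,0]},
  {"translation":[0,0,0],"angular":[0,0,0]},
])

```text
time: 31.88
position: [0.5824, -0.2775, 0.0063]
orientation: [-2.333, -2.104, -0.0]
ft_force: [0.1, 0.3, -2.4]
opening: 0.052
finger_force: 62.0
```

Emit:
carry_out([
  {"translation":[0,0,0.001],"angular":[0,0,0]},
  {"translation":[0,0,0.001],"angular":[0,0,0]},
  {"translation":[0,0,0.001],"angular":[0,0,0]},
  {"translation":[0,0,0.001],"angular":[0,0,0]},
  {"translation":[0,0,0],"angular":[0,0,0]},
  {"translation":[0,0,0],"angular":[0,0,0]},
  {"translation":[0,0,0],"angular":[0,0,0]},
  {"translation":[0,0,0],"angular":[0,0,0]},
  {"translation":[0,0,0],"angular":[0,0,0]},
  {"translation":[0,0,0],"angular":[0,0,0]},
])

```text
time: 32.72
position: [0.5825, -0.2775, 0.0056]
orientation: [2.333, 2.104, 0.0]
ft_force: [-2.0, 1.7, 5.5]
opening: 0.0517
finger_force: 62.7
```

Emit:
carry_out([
  {"translation":[0,0,0],"angular":[0,0,0]},
  {"translation":[0,0,0],"angular":[0,0,0]},
  {"translation":[0,0,0],"angular":[0,0,0]},
  {"translation":[0,0,0],"angular":[0,0,0]},
  {"translation":[0,0,0],"angular":[0,0,0]},
  {"translation":[0,0,0],"angular":[0,0,0]},
  {"translation":[0,0,0],"angular":[0,0,0]},
  {"translation":[0,0,-0.01],"angular":[0,0,0]},
  {"translation":[0,0,-0.03],"angular":[0,0,0]},
  {"translation":[0,0,-0.05],"angular":[0,0,0]},
], fingers=1)

```text
time: 33.55
position: [0.5815, -0.277, 0.0316]
orientation: [-2.331, -2.102, 0.001]
ft_force: [0.0, 0.7, -0.3]
opening: 0.0858
finger_force: 0.0
```

Emit:
carry_out([
  {"translation":[0,0,-0.06],"angular":[0,0,0]},
  {"translation":[0,0,-0.06],"angular":[0,0,0]},
  {"translation":[0,0,-0.06],"angular":[0,0,0]},
  {"translation":[0,0,-0.06],"angular":[0,0,0]},
  {"translation":[0,0,-0.06],"angular":[0,0,0]},
  {"translation":[0,0,-0.05],"angular":[0,0,0]},
  {"translation":[0,0,-0.03],"angular":[0,0,0]},
  {"translation":[0,0,0],"angular":[0,0,0]},
  {"translation":[0,0,0],"angular":[0,0,0]},
  {"translation":[0,0,0],"angular":[0,0,0]},
])

```text
time: 34.38
position: [0.582, -0.2773, 0.1452]
orientation: [-2.332, -2.103, 0.001]
ft_force: [0.2, -0.0, 0.3]
opening: 0.0855
finger_force: 0.0
```

```bash
python3 go.py .4687 .1205 .028 -5.9
```

```text
shift [ 1.2796 -0.5119  0.392 ] turn -0.0001 | pos [ 0.582  -0.2773  0.1452] phi -5.92 tilt [-0.0012  0.0006] F [ 0.2 -0.   0.3] open 0.0855 ff 0.0 t 34.38 q [-0.44  0.46  0.21  1.32  0.    1.23]
```

Emit:
carry_out([
  {"translation":[0.04,-0.016,0],"angular":[0,0,0]},
  {"translation":[0.07,-0.028,0],"angular":[0,0,0]},
  {"translation":[0.07,-0.028,0],"angular":[0,0,0]},
  {"translation":[0.07,-0.028,0],"angular":[0,0,0]},
  {"translation":[0.07,-0.028,0],"angular":[0,0,0]},
  {"translation":[0.07,-0.028,0],"angular":[0,0,0]},
  {"translation":[0.07,-0.028,0],"angular":[0,0,0]},
  {"translation":[0.07,-0.028,0],"angular":[0,0,0]},
  {"translation":[0.07,-0.028,0],"angular":[0,0,0]},
  {"translation":[0.07,-0.028,0],"angular":[0,0,0]},
])

```text
time: 35.22
position: [0.5217, -0.0676, 0.1452]
orientation: [-2.332, -2.103, 0.001]
ft_force: [0.4, 0.2, 0.9]
opening: 0.0855
finger_force: 0.0
```

Emit:
carry_out([
  {"translation":[0.07,-0.028,0],"angular":[0,0,0]},
  {"translation":[0.07,-0.028,0],"angular":[0,0,0]},
  {"translation":[0.07,-0.028,0],"angular":[0,0,0]},
  {"translation":[0.07,-0.028,0],"angular":[0,0,0]},
  {"translation":[0.07,-0.028,0],"angular":[0,0,0]},
  {"translation":[0.07,-0.028,0],"angular":[0,0,0]},
  {"translation":[0.07,-0.028,0],"angular":[0,0,0]},
  {"translation":[0.07,-0.028,0],"angular":[0,0,0]},
  {"translation":[0.05,-0.02,0],"angular":[0,0,0]},
  {"translation":[0,0,0],"angular":[0,0,0]},
])

```text
time: 36.05
position: [0.4674, 0.1227, 0.1453]
orientation: [-2.329, -2.106, 0.002]
ft_force: [0.2, -0.7, 0.1]
opening: 0.0856
finger_force: 0.0
```

```bash
python3 go.py .4687 .1205 .028 -5.9
```

```text
shift [-0.007   0.0059  0.3911] turn 0.0008 | pos [0.4674 0.1227 0.1453] phi -5.76 tilt [-0.0018  0.0005] F [ 0.2 -0.7  0.1] open 0.0856 ff 0.0 t 36.05 q [ 0.26  0.19 -0.2   1.19  0.    1.93]
```

Emit:
carry_out([
  {"translation":[0,0,0.02],"angular":[0,0,0]},
  {"translation":[0,0,0.035],"angular":[0,0,0]},
  {"translation":[0,0,0.035],"angular":[0,0,0]},
  {"translation":[0,0,0.035],"angular":[0,0,0]},
  {"translation":[0,0,0.035],"angular":[0,0,0]},
  {"translation":[0,0,0.03],"angular":[0,0,0]},
  {"translation":[0,0,0.025],"angular":[0,0,0]},
  {"translation":[0,0,0.02],"angular":[0,0,0]},
  {"translation":[0,0,0.015],"angular":[0,0,0]},
  {"translation":[0,0,0],"angular":[0,0,0]},
])

```text
time: 36.88
position: [0.4688, 0.1201, 0.0702]
orientation: [-2.333, -2.103, 0.002]
ft_force: [-0.1, -0.0, 0.4]
opening: 0.0856
finger_force: 0.0
```

```bash
python3 go.py .4687 .1205 .028 -5.9
```

```text
shift [ 0.0014 -0.0003  0.1408] turn -0.0002 | pos [0.4688 0.1201 0.0702] phi -5.93 tilt [-0.0012 -0.0002] F [-0.1 -0.   0.4] open 0.0856 ff 0.0 t 36.88 q [ 0.25  0.24 -0.33  1.    0.    1.92]
```

Emit:
carry_out([
  {"translation":[0,0,0.02],"angular":[0,0,0]},
  {"translation":[0,0,0.025],"angular":[0,0,0]},
  {"translation":[0,0,0.025],"angular":[0,0,0]},
  {"translation":[0,0,0.025],"angular":[0,0,0]},
  {"translation":[0,0,0.02],"angular":[0,0,0]},
  {"translation":[0,0,0.015],"angular":[0,0,0]},
  {"translation":[0,0,0.01],"angular":[0,0,0]},
  {"translation":[0,0,0],"angular":[0,0,0]},
  {"translation":[0,0,0],"angular":[0,0,0]},
  {"translation":[0,0,0],"angular":[0,0,0]},
])

```text
time: 37.72
position: [0.4695, 0.1204, 0.0294]
orientation: [2.333, 2.104, 0.001]
ft_force: [0.5, 0.2, -0.2]
opening: 0.0853
finger_force: 0.0
```

Emit:
carry_out([
  {"translation":[0,0,0],"angular":[0,0,0]},
  {"translation":[0,0,0],"angular":[0,0,0]},
  {"translation":[0,0,0],"angular":[0,0,0]},
  {"translation":[0,0,0],"angular":[0,0,0]},
  {"translation":[0,0,0],"angular":[0,0,0]},
  {"translation":[0,0,0],"angular":[0,0,0]},
  {"translation":[0,0,0],"angular":[0,0,0]},
  {"translation":[0,0,0],"angular":[0,0,0]},
  {"translation":[0,0,0],"angular":[0,0,0]},
  {"translation":[0,0,0],"angular":[0,0,0]},
], fingers=0)

```text
time: 38.55
position: [0.4691, 0.1204, 0.0294]
orientation: [-2.333, -2.104, -0.0]
ft_force: [-2.8, -0.1, 5.6]
opening: 0.0222
finger_force: 49.1
```

```bash
python3 go.py .4687 .1205 .028 -5.9
```

```text
shift [ 0.0002 -0.0015  0.0046] turn -0.0001 | pos [0.4691 0.1204 0.0294] phi -5.92 tilt [-0.0001  0.0003] F [-2.8 -0.1  5.6] open 0.0222 ff 49.1 t 38.55 q [ 0.25  0.28 -0.4   0.89  0.    1.93]
```

Emit:
carry_out([
  {"translation":[0,0,0],"angular":[0,0,0]},
  {"translation":[0,0,-0.01],"angular":[0,0,0]},
  {"translation":[0,0,-0.02],"angular":[0,0,0]},
  {"translation":[0,0,-0.04],"angular":[0,0,0]},
  {"translation":[0,0,-0.06],"angular":[0,0,0]},
  {"translation":[0,0,-0.07],"angular":[0,0,0]},
  {"translation":[0,0,-0.07],"angular":[0,0,0]},
  {"translation":[0,0,-0.06],"angular":[0,0,0]},
  {"translation":[0,0,-0.04],"angular":[0,0,0]},
  {"translation":[0,0,-0.02],"angular":[0,0,0]},
])

```text
time: 39.38
position: [0.4701, 0.1205, 0.1481]
orientation: [2.332, 2.103, 0.003]
ft_force: [0.3, -0.4, -3.0]
opening: 0.0223
finger_force: 49.6
```

```bash
python3 go.py .4605 -.263 .149 -5.9
```

```text
shift [-1.2747  0.1001 -0.004 ] turn -0.0001 | pos [0.4701 0.1205 0.1481] phi -5.92 tilt [0.0023 0.0006] F [ 0.3 -0.4 -3. ] open 0.0223 ff 49.6 t 39.38 q [ 0.25  0.19 -0.19  1.19 -0.    1.93]
```

Emit:
carry_out([
  {"translation":[-0.026,0.005,0],"angular":[0,0,0]},
  {"translation":[-0.05,0.005,0],"angular":[0,0,0]},
  {"translation":[-0.07,0.005,0],"angular":[0,0,0]},
  {"translation":[-0.07,0.005,0],"angular":[0,0,0]},
  {"translation":[-0.07,0.005,0],"angular":[0,0,0]},
  {"translation":[-0.07,0.005,0],"angular":[0,0,0]},
  {"translation":[-0.07,0.005,0],"angular":[0,0,0]},
  {"translation":[-0.07,0.005,0],"angular":[0,0,0]},
  {"translation":[-0.07,0.005,0],"angular":[0,0,0]},
  {"translation":[-0.07,0.005,0],"angular":[0,0,0]},
])

```text
time: 40.22
position: [0.4635, -0.0724, 0.145]
orientation: [-2.332, -2.103, 0.002]
ft_force: [0.8, 0.7, -2.1]
opening: 0.0222
finger_force: 49.6
```

Emit:
carry_out([
  {"translation":[-0.07,0.005,0],"angular":[0,0,0]},
  {"translation":[-0.07,0.005,0],"angular":[0,0,0]},
  {"translation":[-0.07,0.005,0],"angular":[0,0,0]},
  {"translation":[-0.07,0.005,0],"angular":[0,0,0]},
  {"translation":[-0.07,0.005,0],"angular":[0,0,0]},
  {"translation":[-0.07,0.005,0],"angular":[0,0,0]},
  {"translation":[-0.07,0.005,0],"angular":[0,0,0]},
  {"translation":[-0.07,0.005,0],"angular":[0,0,0]},
  {"translation":[-0.05,0.005,0],"angular":[0,0,0]},
  {"translation":[-0.026,0.005,0],"angular":[0,0,0]},
])

```text
time: 41.05
position: [0.4587, -0.2642, 0.1448]
orientation: [-2.334, -2.101, 0.002]
ft_force: [-0.4, 0.3, -2.6]
opening: 0.022
finger_force: 49.6
```

Emit:
carry_out([
  {"translation":[0,0,0.01],"angular":[0,0,0]},
  {"translation":[0,0,0.02],"angular":[0,0,0]},
  {"translation":[0,0,0.03],"angular":[0,0,0]},
  {"translation":[0,0,0.045],"angular":[0,0,0]},
  {"translation":[0,0,0.045],"angular":[0,0,0]},
  {"translation":[0,0,0.045],"angular":[0,0,0]},
  {"translation":[0,0,0.03],"angular":[0,0,0]},
  {"translation":[0,0,0.02],"angular":[0,0,0]},
  {"translation":[0,0,0.01],"angular":[0,0,0]},
  {"translation":[0,0,0],"angular":[0,0,0]},
])

```text
time: 41.88
position: [0.4595, -0.2618, 0.069]
orientation: [-2.332, -2.104, 0.0]
ft_force: [0.7, 0.6, -2.0]
opening: 0.0222
finger_force: 49.6
```

```bash
python3 go.py .4605 -.263 .0464 -5.9
```

```text
shift [-0.0036  0.0037  0.0755] turn 0.0 | pos [ 0.4595 -0.2618  0.069 ] phi -5.89 tilt [-0.0008  0.0005] F [ 0.7  0.6 -2. ] open 0.0222 ff 49.6 t 41.88 q [-0.52  0.32 -0.23  1.03  0.    1.16]
```

Emit:
carry_out([
  {"translation":[-0.002,0.002,0.003],"angular":[0,0,0]},
  {"translation":[-0.002,0.002,0.006],"angular":[0,0,0]},
  {"translation":[0,0,0.01],"angular":[0,0,0]},
  {"translation":[0,0,0.012],"angular":[0,0,0]},
  {"translation":[0,0,0.012],"angular":[0,0,0]},
  {"translation":[0,0,0.012],"angular":[0,0,0]},
  {"translation":[0,0,0.01],"angular":[0,0,0]},
  {"translation":[0,0,0.004],"angular":[0,0,0]},
  {"translation":[0,0,0.002],"angular":[0,0,0]},
  {"translation":[0,0,0],"angular":[0,0,0]},
])

```text
time: 42.72
position: [0.4608, -0.2636, 0.0481]
orientation: [-2.333, -2.104, 0.0]
ft_force: [0.0, 0.2, -2.8]
opening: 0.0223
finger_force: 49.6
```

Emit:
carry_out([
  {"translation":[0,0,0.001],"angular":[0,0,0]},
  {"translation":[0,0,0.001],"angular":[0,0,0]},
  {"translation":[0,0,0.001],"angular":[0,0,0]},
  {"translation":[0,0,0.001],"angular":[0,0,0]},
  {"translation":[0,0,0.001],"angular":[0,0,0]},
  {"translation":[0,0,0],"angular":[0,0,0]},
  {"translation":[0,0,0],"angular":[0,0,0]},
  {"translation":[0,0,0],"angular":[0,0,0]},
  {"translation":[0,0,0],"angular":[0,0,0]},
  {"translation":[0,0,0],"angular":[0,0,0]},
])

```text
time: 43.55
position: [0.4609, -0.2636, 0.0468]
orientation: [-2.333, -2.104, -0.0]
ft_force: [0.1, -0.4, -2.5]
opening: 0.0225
finger_force: 49.6
```

Emit:
carry_out([
  {"translation":[0,0,0.001],"angular":[0,0,0]},
  {"translation":[0,0,0.001],"angular":[0,0,0]},
  {"translation":[0,0,0.001],"angular":[0,0,0]},
  {"translation":[0,0,0.001],"angular":[0,0,0]},
  {"translation":[0,0,0],"angular":[0,0,0]},
  {"translation":[0,0,0],"angular":[0,0,0]},
  {"translation":[0,0,0],"angular":[0,0,0]},
  {"translation":[0,0,0],"angular":[0,0,0]},
  {"translation":[0,0,0],"angular":[0,0,0]},
  {"translation":[0,0,0],"angular":[0,0,0]},
])

```text
time: 44.38
position: [0.461, -0.2637, 0.0464]
orientation: [2.333, 2.103, 0.0]
ft_force: [-1.6, 1.6, 7.0]
opening: 0.0222
finger_force: 51.2
```

Emit:
carry_out([
  {"translation":[0,0,0],"angular":[0,0,0]},
  {"translation":[0,0,0],"angular":[0,0,0]},
  {"translation":[0,0,0],"angular":[0,0,0]},
  {"translation":[0,0,0],"angular":[0,0,0]},
  {"translation":[0,0,0],"angular":[0,0,0]},
  {"translation":[0,0,0],"angular":[0,0,0]},
  {"translation":[0,0,0],"angular":[0,0,0]},
  {"translation":[0,0,0],"angular":[0,0,0]},
  {"translation":[0,0,-0.02],"angular":[0,0,0]},
  {"translation":[0,0,-0.04],"angular":[0,0,0]},
], fingers=1)

```text
time: 45.22
position: [0.4599, -0.2631, 0.0629]
orientation: [-2.331, -2.102, 0.001]
ft_force: [0.9, 0.8, 0.4]
opening: 0.0852
finger_force: 0.0
```

Emit:
carry_out([
  {"translation":[0,0,-0.06],"angular":[0,0,0]},
  {"translation":[0,0,-0.06],"angular":[0,0,0]},
  {"translation":[0,0,-0.06],"angular":[0,0,0]},
  {"translation":[0,0,-0.06],"angular":[0,0,0]},
  {"translation":[0,0,-0.06],"angular":[0,0,0]},
  {"translation":[0,0,-0.06],"angular":[0,0,0]},
  {"translation":[0,0,-0.05],"angular":[0,0,0]},
  {"translation":[0,0,-0.03],"angular":[0,0,0]},
  {"translation":[0,0,0],"angular":[0,0,0]},
  {"translation":[0,0,0],"angular":[0,0,0]},
])

```text
time: 46.05
position: [0.4609, -0.2637, 0.1956]
orientation: [2.333, 2.104, 0.0]
ft_force: [0.7, -0.2, -0.5]
opening: 0.0853
finger_force: 0.0
```

```bash
python3 go.py .5925 .280 .2 -5.9; python3 - <<'E'
from lib import *
T=camera("top");S=camera("side")
g=lambda f:np.clip(f.astype(int)*1.6,0,255).astype(np.uint8)
crop(g(T["frame"]),"pics/q1.png",325,175,100,100,4);crop(g(S["frame"]),"pics/q2.png",305,105,100,100,4)
cv2.imwrite("pics/q.png",np.hstack([cv2.imread("pics/q1.png"),cv2.imread("pics/q2.png")]))
E
```

```text
shift [ 1.848   0.2493 -0.0148] turn -0.0001 | pos [ 0.4609 -0.2637  0.1956] phi -5.92 tilt [ 0.0004 -0.0002] F [ 0.7 -0.2 -0.5] open 0.0853 ff 0.0 t 46.05 q [-0.52  0.25  0.01  1.33  0.    1.15]
```

View pics/q.png

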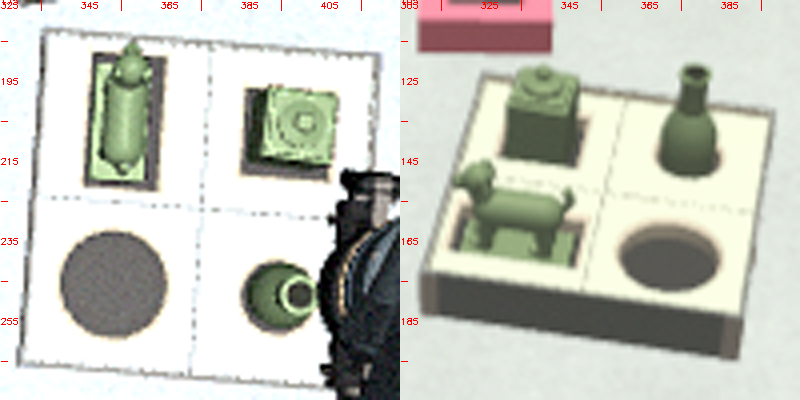

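Emit:
carry_out([
  {"translation":[0.05,0.012,0],"angular":[0,0,0]},
  {"translation":[0.08,0.0125,0],"angular":[0,0,0]},
  {"translation":[0.1,0.0125,0],"angular":[0,0,0]},
  {"translation":[0.1,0.0125,0],"angular":[0,0,0]},
  {"translation":[0.1,0.0125,0],"angular":[0,0,0]},
  {"translation":[0.1,0.0125,0],"angular":[0,0,0]},
  {"translation":[0.1,0.0125,0],"angular":[0,0,0]},
  {"translation":[0.1,0.0125,0],"angular":[0,0,0]},
  {"translation":[0.1,0.0125,0],"angular":[0,0,0]},
  {"translation":[0.1,0.0125,0],"angular":[0,0,0]},
])

```text
time: 46.98
position: [0.5263, 0.0115, 0.1945]
orientation: [-2.332, -2.103, 0.002]
ft_force: [0.5, -0.2, 0.1]
opening: 0.0856
finger_force: 0.0
```

Emit:
carry_out([
  {"translation":[0.1,0.0125,0],"angular":[0,0,0]},
  {"translation":[0.1,0.0125,0],"angular":[0,0,0]},
  {"translation":[0.1,0.0125,0],"angular":[0,0,0]},
  {"translation":[0.1,0.0125,0],"angular":[0,0,0]},
  {"translation":[0.1,0.0125,0],"angular":[0,0,0]},
  {"translation":[0.1,0.0125,0],"angular":[0,0,0]},
  {"translation":[0.1,0.0125,0],"angular":[0,0,0]},
  {"translation":[0.1,0.0125,0],"angular":[0,0,0]},
  {"translation":[0.07,0.0125,0],"angular":[0,0,0]},
  {"translation":[0.048,0.012,0],"angular":[0,0,0]},
])

```text
time: 47.82
position: [0.5919, 0.2823, 0.1938]
orientation: [-2.331, -2.105, 0.003]
ft_force: [0.2, 0.1, -0.3]
opening: 0.0855
finger_force: 0.0
```

Emit:
carry_out([
  {"translation":[0,0,0],"angular":[0,0,0]},
  {"translation":[0,0,0.01],"angular":[0,0,0]},
  {"translation":[0,0,0.02],"angular":[0,0,0]},
  {"translation":[0,0,0.02],"angular":[0,0,0]},
  {"translation":[0,0,0.02],"angular":[0,0,0]},
  {"translation":[0,0,0.02],"angular":[0,0,0]},
  {"translation":[0,0,0.01],"angular":[0,0,0]},
  {"translation":[0,0,0],"angular":[0,0,0]},
  {"translation":[0,0,0],"angular":[0,0,0]},
  {"translation":[0,0,0],"angular":[0,0,0]},
])

```text
time: 48.65
position: [0.5925, 0.2801, 0.166]
orientation: [2.333, 2.104, 0.001]
ft_force: [0.8, 1.0, -0.1]
opening: 0.0854
finger_force: 0.0
```

```bash
python3 go.py .5925 .280 .061 -5.9
```

```text
shift [-3.0e-04  0.0e+00  3.5e-01] turn -0.0002 | pos [0.5925 0.2801 0.166 ] phi -5.93 tilt [0.0004 0.0003] F [ 0.8  1.  -0.1] open 0.0854 ff 0.0 t 48.65 q [0.44 0.47 0.28 1.37 0.   2.12]
```

Emit:
carry_out([
  {"translation":[0,0,0.02],"angular":[0,0,0]},
  {"translation":[0,0,0.04],"angular":[0,0,0]},
  {"translation":[0,0,0.045],"angular":[0,0,0]},
  {"translation":[0,0,0.045],"angular":[0,0,0]},
  {"translation":[0,0,0.045],"angular":[0,0,0]},
  {"translation":[0,0,0.045],"angular":[0,0,0]},
  {"translation":[0,0,0.04],"angular":[0,0,0]},
  {"translation":[0,0,0.035],"angular":[0,0,0]},
  {"translation":[0,0,0.025],"angular":[0,0,0]},
  {"translation":[0,0,0.01],"angular":[0,0,0]},
])

```text
time: 49.48
position: [0.5918, 0.2799, 0.0593]
orientation: [-2.333, -2.104, 0.002]
ft_force: [0.0, -0.5, 0.0]
opening: 0.0854
finger_force: 0.0
```

Emit:
carry_out([
  {"translation":[0,0,0],"angular":[0,0,0]},
  {"translation":[0,0,0],"angular":[0,0,0]},
  {"translation":[0,0,0],"angular":[0,0,0]},
  {"translation":[0,0,0],"angular":[0,0,0]},
  {"translation":[0,0,0],"angular":[0,0,0]},
  {"translation":[0,0,0],"angular":[0,0,0]},
  {"translation":[0,0,0],"angular":[0,0,0]},
  {"translation":[0,0,0],"angular":[0,0,0]},
  {"translation":[0,0,0],"angular":[0,0,0]},
  {"translation":[0,0,0],"angular":[0,0,0]},
], fingers=0)

```text
time: 50.32
position: [0.5933, 0.281, 0.065]
orientation: [2.332, 2.104, 0.008]
ft_force: [-6.7, -2.2, 26.5]
opening: 0.0258
finger_force: 73.3
```

```bash
python3 go.py .5925 .280 .061 -5.9
```

```text
shift [-0.0036 -0.0024  0.0134] turn -0.0001 | pos [0.5933 0.281  0.065 ] phi -5.91 tilt [0.0043 0.003 ] F [-6.7 -2.2 26.5] open 0.0258 ff 73.3 t 50.32 q [0.44 0.52 0.09 1.14 0.   2.12]
```

Emit:
carry_out([
  {"translation":[0,0,0],"angular":[0,0,0]},
  {"translation":[0,0,0],"angular":[0,0,0]},
  {"translation":[0,0,0],"angular":[0,0,0]},
  {"translation":[0,0,0],"angular":[0,0,0]},
  {"translation":[0,0,-0.007],"angular":[0,0,0]},
  {"translation":[0,0,-0.007],"angular":[0,0,0]},
  {"translation":[0,0,-0.006],"angular":[0,0,0]},
  {"translation":[0,0,0],"angular":[0,0,0]},
  {"translation":[0,0,0],"angular":[0,0,0]},
  {"translation":[0,0,0],"angular":[0,0,0]},
], fingers=0.8)

```text
time: 51.15
position: [0.5923, 0.2801, 0.0666]
orientation: [-2.333, -2.104, -0.0]
ft_force: [-0.7, 0.4, -0.4]
opening: 0.0684
finger_force: 0.0
```

Emit:
carry_out([
  {"translation":[0,0,0],"angular":[0,0,0]},
  {"translation":[0,0,0],"angular":[0,0,0]},
  {"translation":[0,0,0],"angular":[0,0,0]},
  {"translation":[0,0,0],"angular":[0,0,0]},
  {"translation":[0,0,0],"angular":[0,0,0]},
  {"translation":[0,0,0],"angular":[0,0,0]},
  {"translation":[0,0,0],"angular":[0,0,0]},
  {"translation":[0,0,0],"angular":[0,0,0]},
  {"translation":[0,0,0],"angular":[0,0,0]},
  {"translation":[0,0,0],"angular":[0,0,0]},
], fingers=0)

```text
time: 51.98
position: [0.5925, 0.2801, 0.0667]
orientation: [2.333, 2.104, 0.001]
ft_force: [0.3, -0.4, 1.3]
opening: 0.0257
finger_force: 59.2
```

```bash
python3 go.py .5925 .280 .061 -5.9
```

```text
shift [-0.0004  0.      0.0192] turn -0.0001 | pos [0.5925 0.2801 0.0667] phi -5.92 tilt [0.0004 0.0002] F [ 0.3 -0.4  1.3] open 0.0257 ff 59.2 t 51.98 q [0.44 0.52 0.1  1.15 0.   2.12]
```

Emit:
carry_out([
  {"translation":[0,0,-0.01],"angular":[0,0,0]},
  {"translation":[0,0,-0.02],"angular":[0,0,0]},
  {"translation":[0,0,-0.04],"angular":[0,0,0]},
  {"translation":[0,0,-0.05],"angular":[0,0,0]},
  {"translation":[0,0,-0.06],"angular":[0,0,0]},
  {"translation":[0,0,-0.06],"angular":[0,0,0]},
  {"translation":[0,0,-0.06],"angular":[0,0,0]},
  {"translation":[0,0,-0.05],"angular":[0,0,0]},
  {"translation":[0,0,-0.03],"angular":[0,0,0]},
  {"translation":[0,0,-0.02],"angular":[0,0,0]},
])

```text
time: 52.82
position: [0.5924, 0.2802, 0.1878]
orientation: [2.333, 2.104, 0.001]
ft_force: [-0.4, -0.2, -3.7]
opening: 0.0262
finger_force: 59.4
```

```bash
python3 go.py .4728 -.1415 .187 -5.9
```

```text
shift [-1.4393 -0.2516  0.0016] turn -0.0001 | pos [0.5924 0.2802 0.1878] phi -5.91 tilt [0.0006 0.0005] F [-0.4 -0.2 -3.7] open 0.0262 ff 59.4 t 52.82 q [0.44 0.47 0.33 1.43 0.   2.12]
```

Emit:
carry_out([
  {"translation":[-0.015,-0.0034,0],"angular":[0,0,0]},
  {"translation":[-0.03,-0.006,0],"angular":[0,0,0]},
  {"translation":[-0.053,-0.009,0],"angular":[0,0,0]},
  {"translation":[-0.053,-0.009,0],"angular":[0,0,0]},
  {"translation":[-0.053,-0.009,0],"angular":[0,0,0]},
  {"translation":[-0.053,-0.009,0],"angular":[0,0,0]},
  {"translation":[-0.053,-0.009,0],"angular":[0,0,0]},
  {"translation":[-0.053,-0.009,0],"angular":[0,0,0]},
  {"translation":[-0.053,-0.009,0],"angular":[0,0,0]},
  {"translation":[-0.053,-0.009,0],"angular":[0,0,0]},
])

```text
time: 53.65
position: [0.5528, 0.1411, 0.1864]
orientation: [-2.333, -2.103, 0.001]
ft_force: [1.3, -0.1, -4.1]
opening: 0.0256
finger_force: 59.3
```

Emit:
carry_out([
  {"translation":[-0.05,-0.009,0],"angular":[0,0,0]},
  {"translation":[-0.05,-0.009,0],"angular":[0,0,0]},
  {"translation":[-0.05,-0.009,0],"angular":[0,0,0]},
  {"translation":[-0.05,-0.009,0],"angular":[0,0,0]},
  {"translation":[-0.05,-0.009,0],"angular":[0,0,0]},
  {"translation":[-0.05,-0.009,0],"angular":[0,0,0]},
  {"translation":[-0.05,-0.009,0],"angular":[0,0,0]},
  {"translation":[-0.05,-0.009,0],"angular":[0,0,0]},
  {"translation":[-0.05,-0.009,0],"angular":[0,0,0]},
  {"translation":[-0.05,-0.009,0],"angular":[0,0,0]},
])

```text
time: 54.48
position: [0.5107, -0.0051, 0.1867]
orientation: [2.333, 2.104, 0.0]
ft_force: [0.2, -0.2, -3.5]
opening: 0.0258
finger_force: 59.3
```

Emit:
carry_out([
  {"translation":[-0.05,-0.009,0],"angular":[0,0,0]},
  {"translation":[-0.05,-0.009,0],"angular":[0,0,0]},
  {"translation":[-0.05,-0.009,0],"angular":[0,0,0]},
  {"translation":[-0.05,-0.009,0],"angular":[0,0,0]},
  {"translation":[-0.05,-0.009,0],"angular":[0,0,0]},
  {"translation":[-0.05,-0.009,0],"angular":[0,0,0]},
  {"translation":[-0.05,-0.009,0],"angular":[0,0,0]},
  {"translation":[-0.05,-0.009,0],"angular":[0,0,0]},
  {"translation":[-0.045,-0.005,0],"angular":[0,0,0]},
  {"translation":[-0.025,-0.003,0],"angular":[0,0,0]},
])

```text
time: 55.32
position: [0.472, -0.1432, 0.1867]
orientation: [2.334, 2.102, -0.0]
ft_force: [-0.7, 0.0, -3.4]
opening: 0.0256
finger_force: 59.4
```

Emit:
carry_out([
  {"translation":[0,0,0.01],"angular":[0,0,0]},
  {"translation":[0,0,0.02],"angular":[0,0,0]},
  {"translation":[0,0,0.03],"angular":[0,0,0]},
  {"translation":[0,0,0.045],"angular":[0,0,0]},
  {"translation":[0,0,0.045],"angular":[0,0,0]},
  {"translation":[0,0,0.045],"angular":[0,0,0]},
  {"translation":[0,0,0.035],"angular":[0,0,0]},
  {"translation":[0,0,0.02],"angular":[0,0,0]},
  {"translation":[0,0,0.01],"angular":[0,0,0]},
  {"translation":[0,0,0],"angular":[0,0,0]},
])

```text
time: 56.15
position: [0.4724, -0.141, 0.1078]
orientation: [-2.331, -2.104, 0.001]
ft_force: [0.6, 0.2, -3.8]
opening: 0.0261
finger_force: 59.3
```

```bash
python3 go.py .4728 -.1415 .0837 -5.9
```

```text
shift [-0.0017  0.0016  0.0804] turn 0.0001 | pos [ 0.4724 -0.141   0.1078] phi -5.88 tilt [-0.0013  0.0006] F [ 0.6  0.2 -3.8] open 0.0261 ff 59.3 t 56.15 q [-0.29  0.23 -0.25  1.1   0.    1.38]
```

Emit:
carry_out([
  {"translation":[-0.001,0.001,0.004],"angular":[0,0,0]},
  {"translation":[-0.001,0.001,0.008],"angular":[0,0,0]},
  {"translation":[0,0,0.012],"angular":[0,0,0]},
  {"translation":[0,0,0.012],"angular":[0,0,0]},
  {"translation":[0,0,0.012],"angular":[0,0,0]},
  {"translation":[0,0,0.012],"angular":[0,0,0]},
  {"translation":[0,0,0.01],"angular":[0,0,0]},
  {"translation":[0,0,0.004],"angular":[0,0,0]},
  {"translation":[0,0,0.002],"angular":[0,0,0]},
  {"translation":[0,0,0],"angular":[0,0,0]},
])

```text
time: 56.98
position: [0.4733, -0.1422, 0.0857]
orientation: [-2.333, -2.104, 0.0]
ft_force: [0.4, 0.3, -4.0]
opening: 0.0254
finger_force: 59.3
```

Emit:
carry_out([
  {"translation":[0,0,0.001],"angular":[0,0,0]},
  {"translation":[0,0,0.001],"angular":[0,0,0]},
  {"translation":[0,0,0.001],"angular":[0,0,0]},
  {"translation":[0,0,0.001],"angular":[0,0,0]},
  {"translation":[0,0,0],"angular":[0,0,0]},
  {"translation":[0,0,0],"angular":[0,0,0]},
  {"translation":[0,0,0],"angular":[0,0,0]},
  {"translation":[0,0,0],"angular":[0,0,0]},
  {"translation":[0,0,0],"angular":[0,0,0]},
  {"translation":[0,0,0],"angular":[0,0,0]},
])

```text
time: 57.82
position: [0.4733, -0.1422, 0.0846]
orientation: [-2.333, -2.104, -0.0]
ft_force: [1.1, -0.2, -3.4]
opening: 0.0262
finger_force: 59.3
```

Emit:
carry_out([
  {"translation":[0,0,0.001],"angular":[0,0,0]},
  {"translation":[0,0,0.001],"angular":[0,0,0]},
  {"translation":[0,0,0.001],"angular":[0,0,0]},
  {"translation":[0,0,0.001],"angular":[0,0,0]},
  {"translation":[0,0,0],"angular":[0,0,0]},
  {"translation":[0,0,0],"angular":[0,0,0]},
  {"translation":[0,0,0],"angular":[0,0,0]},
  {"translation":[0,0,0],"angular":[0,0,0]},
  {"translation":[0,0,0],"angular":[0,0,0]},
  {"translation":[0,0,0],"angular":[0,0,0]},
])

```text
time: 58.65
position: [0.4735, -0.1422, 0.0837]
orientation: [2.333, 2.103, 0.001]
ft_force: [-1.4, 1.4, 3.7]
opening: 0.0263
finger_force: 60.1
```

Seated on the floor; release and withdraw.

Emit:
carry_out([
  {"translation":[0,0,0],"angular":[0,0,0]},
  {"translation":[0,0,0],"angular":[0,0,0]},
  {"translation":[0,0,0],"angular":[0,0,0]},
  {"translation":[0,0,0],"angular":[0,0,0]},
  {"translation":[0,0,0],"angular":[0,0,0]},
  {"translation":[0,0,0],"angular":[0,0,0]},
  {"translation":[0,0,0],"angular":[0,0,0]},
  {"translation":[0,0,0],"angular":[0,0,0]},
  {"translation":[0,0,-0.02],"angular":[0,0,0]},
  {"translation":[0,0,-0.04],"angular":[0,0,0]},
], fingers=1)

```text
time: 59.48
position: [0.4724, -0.1419, 0.1008]
orientation: [-2.332, -2.102, 0.002]
ft_force: [0.3, -0.2, 0.4]
opening: 0.0852
finger_force: 0.0
```

Emit:
carry_out([
  {"translation":[0,0,-0.06],"angular":[0,0,0]},
  {"translation":[0,0,-0.06],"angular":[0,0,0]},
  {"translation":[0,0,-0.06],"angular":[0,0,0]},
  {"translation":[0,0,-0.06],"angular":[0,0,0]},
  {"translation":[0,0,-0.06],"angular":[0,0,0]},
  {"translation":[0,0,-0.05],"angular":[0,0,0]},
  {"translation":[0,0,-0.03],"angular":[0,0,0]},
  {"translation":[0,0,0],"angular":[0,0,0]},
  {"translation":[0,0,0],"angular":[0,0,0]},
  {"translation":[0,0,0],"angular":[0,0,0]},
])

```text
time: 60.32
position: [0.4729, -0.1421, 0.2145]
orientation: [-2.332, -2.103, 0.001]
ft_force: [0.1, -0.3, 0.4]
opening: 0.0855
finger_force: 0.0
```

```bash
python3 - <<'E'
from lib import *
T=camera("top");S=camera("side")
g=lambda f:np.clip(f.astype(int)*1.6,0,255).astype(np.uint8)
crop(g(T["frame"]),"pics/r1.png",325,175,100,100,4);crop(g(S["frame"]),"pics/r2.png",305,105,100,100,4)
cv2.imwrite("pics/r.png",np.hstack([cv2.imread("pics/r1.png"),cv2.imread("pics/r2.png")]))
E
```

```text
(no output)
```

View pics/r.png

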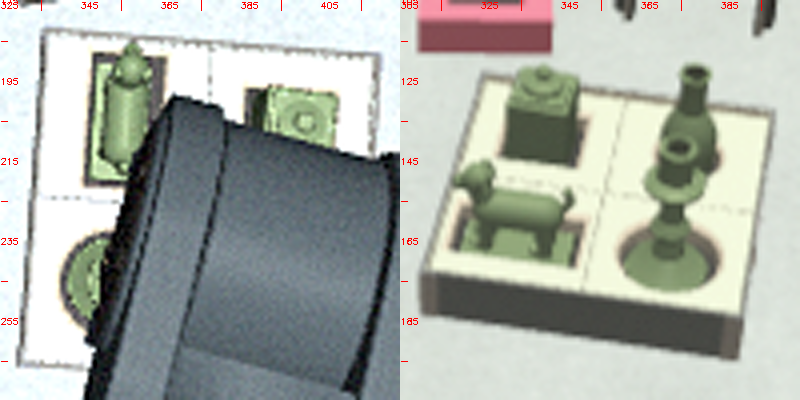

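The side view shows all four ceramics upright in their own recesses: hound at about (335,160), caddy (341,135), vase (377,135) and candlestick (372,165). The gripper is clear, well above them.

```bash
python3 -c "
from cell import bot
print(bot.sign_off())"
```

```text
the job is handed in; nothing more can be done
None
```

I packed all four ceramics upright, each in the foam block cut for its foot and resting on the recess floor, released them, and handed the job in at about 60 s. While I gripped the candlestick, the fingertips briefly pressed on its drip pan with about 27 N, so I regripped it higher before lifting.

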